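# Load the slide stage, lock it and push it home

### The job

Set every brass die block that lies on the table flat into a pocket of the carriage on the slide stage (one to a pocket, any pocket), and swing all three clamp levers fully shut over the pockets, also over an empty one. Only when all that is done, push the stuck carriage by its upright plate: it must break free of its sticky spot and then be taken gently, without slamming, all the way until it stands against the end stop hidden under the low cover at the far end. Leave the pliers lying where they are.

Things in the scene. Friction and masses are not known exactly. Their poses are not given: they have to be found in the camera images.
- slide_bed: grey metal bed of the slide stage, fixed, 100 x 310 x 22 mm, guide rods along its y axis; origin at the centre of its underside, on the table. The carriage travels along the bed's +y axis (to the robot's left) until its end runs under a low sheet-metal cover, 106 mm wide and 52 mm high, over the bed's +y end (bed y from +134 to +158 mm).
- carriage (a joint): travel along the bed's +y axis, m. It starts at 0.001 to 0.009; a hidden spring catch between 0.010 and 0.020 holds it until pushed with some 8 to 12 N; else it runs against 3 N of friction (and 40 N per m/s) and stays where it is left. The fixed end stop is hidden, somewhere between 0.06 and 0.10: feel for it (the carriage stops and the force climbs).
- push_plate (a point): centre of the outer (-y) face of the upright plate at the -y end of the aluminium carriage (92 x 210 mm, top face 44 mm above the table), to be pushed towards the bed's +y; plate 46 mm wide (bed x), 8 mm thick, 44 to 72 mm above the table; the point is 60 mm above the table and moves with the carriage; axes parallel to the bed's.
- die_1_mid (a point): centre (15 mm up) of a brass die block 40 x 28 x 30 mm (its x, y, z) with a small round steel inlay on top, about 0.2 kg; two or three such identical blocks lie on the table, so it may be absent. Either way round fits the pockets.
- die_2_mid (a point): centre (15 mm up) of a brass die block 40 x 28 x 30 mm (its x, y, z) with a small round steel inlay on top, about 0.2 kg; two or three such identical blocks lie on the table, so it may be absent. Either way round fits the pockets.
- die_3_mid (a point): centre (15 mm up) of a brass die block 40 x 28 x 30 mm (its x, y, z) with a small round steel inlay on top, about 0.2 kg; two or three such identical blocks lie on the table, so it may be absent. Either way round fits the pockets.
- pocket_1 (a point): pocket 1 of 3 in the carriage, counted from the push plate (62 mm apart along y); the point is where a seated block's centre lies, 47 mm above the table. Pocket 44 mm along its x, 32 mm along its y, 12 mm deep, small chamfer, floor 32 mm above the table; a seated block stands 18 mm proud. Axes parallel to the bed's; a block's long side goes along x.
- pocket_2 (a point): pocket 2 of 3 in the carriage, counted from the push plate (62 mm apart along y); the point is where a seated block's centre lies, 47 mm above the table. Pocket 44 mm along its x, 32 mm along its y, 12 mm deep, small chamfer, floor 32 mm above the table; a seated block stands 18 mm proud. Axes parallel to the bed's; a block's long side goes along x.
- pocket_3 (a point): pocket 3 of 3 in the carriage, counted from the push plate (62 mm apart along y); the point is where a seated block's centre lies, 47 mm above the table. Pocket 44 mm along its x, 32 mm along its y, 12 mm deep, small chamfer, floor 32 mm above the table; a seated block stands 18 mm proud. Axes parallel to the bed's; a block's long side goes along x.
- lever_1 (a joint): angle of the flat clamp lever of pocket 1, rad: 0 = shut (arm along the bed's -x, across the pocket, 2.5 mm above a seated block; it cannot shut over an unseated one), up to 1.57 = open (arm along the bed's -y; from 1.3 on a block passes freely). Turns level, counter-clockwise from above as it opens, and stays where left (1.2 N at the knob). Half open, it stands in the way of fingers at the next pocket towards -y.
- pivot_1 (a point): axis of lever 1, 40 mm to the bed's +x side of the centre of its pocket, 64.5 mm above the table (underside of the lever); axes parallel to the bed's.
- knob_1 (a point): centre of the upright black knob of lever 1, 13 mm in diameter and 26 mm tall (72 to 98 mm above the table), 44 mm from the pivot; the lever's arm beneath it is 7.5 mm thick.
- lever_2 (a joint): angle of the flat clamp lever of pocket 2, rad: 0 = shut (arm along the bed's -x, across the pocket, 2.5 mm above a seated block; it cannot shut over an unseated one), up to 1.57 = open (arm along the bed's -y; from 1.3 on a block passes freely). Turns level, counter-clockwise from above as it opens, and stays where left (1.2 N at the knob). Half open, it stands in the way of fingers at the next pocket towards -y.
- pivot_2 (a point): axis of lever 2, 40 mm to the bed's +x side of the centre of its pocket, 64.5 mm above the table (underside of the lever); axes parallel to the bed's.
- knob_2 (a point): centre of the upright black knob of lever 2, 13 mm in diameter and 26 mm tall (72 to 98 mm above the table), 44 mm from the pivot; the lever's arm beneath it is 7.5 mm thick.
- lever_3 (a joint): angle of the flat clamp lever of pocket 3, rad: 0 = shut (arm along the bed's -x, across the pocket, 2.5 mm above a seated block; it cannot shut over an unseated one), up to 1.57 = open (arm along the bed's -y; from 1.3 on a block passes freely). Turns level, counter-clockwise from above as it opens, and stays where left (1.2 N at the knob). Half open, it stands in the way of fingers at the next pocket towards -y.
- pivot_3 (a point): axis of lever 3, 40 mm to the bed's +x side of the centre of its pocket, 64.5 mm above the table (underside of the lever); axes parallel to the bed's.
- knob_3 (a point): centre of the upright black knob of lever 3, 13 mm in diameter and 26 mm tall (72 to 98 mm above the table), 44 mm from the pivot; the lever's arm beneath it is 7.5 mm thick.
- red_pliers: pliers with red grips, about 49 x 140 x 12 mm, lying on the table as a bystander; not to be moved.
- black_pliers: pliers with black grips, about 49 x 140 x 12 mm, lying on the table as a bystander; not to be moved.
There are look-alikes about, which are no part of the job. What is shaped like the part that bears die_1_mid but blue or purple is not meant.

How it is judged (in metres and radians):
On the way, in this order (a step that is already met when the one before it is completed fails the run):
1. with the carriage still behind its sticky spot, every die block is seated flat in a pocket and all three levers are shut (((distance between die_1_mid and pocket_1 below 0.005 m and angle between die_1_mid's own z axis and vertical below 0.1 rad) or (distance between die_1_mid and pocket_2 below 0.005 m and angle between die_1_mid's own z axis and vertical below 0.1 rad) or (distance between die_1_mid and pocket_3 below 0.005 m and angle between die_1_mid's own z axis and vertical below 0.1 rad)) and ((distance between die_2_mid and pocket_1 below 0.005 m and angle between die_2_mid's own z axis and vertical below 0.1 rad) or (distance between die_2_mid and pocket_2 below 0.005 m and angle between die_2_mid's own z axis and vertical below 0.1 rad) or (distance between die_2_mid and pocket_3 below 0.005 m and angle between die_2_mid's own z axis and vertical below 0.1 rad)) and ((distance between die_3_mid and pocket_1 below 0.005 m and angle between die_3_mid's own z axis and vertical below 0.1 rad) or (distance between die_3_mid and pocket_2 below 0.005 m and angle between die_3_mid's own z axis and vertical below 0.1 rad) or (distance between die_3_mid and pocket_3 below 0.005 m and angle between die_3_mid's own z axis and vertical below 0.1 rad)) and value of joint each of lever_1, lever_2, lever_3 below 0.15 rad and value of joint carriage below 0.02 m), for 0.2 s.
2. the carriage has broken free and stands against the end stop (value of joint carriage above 0.0765 m), for 0.2 s.
At the end, for the whole second after the job is handed in: every die block present sits in a pocket (its centre within 5 mm of the seated position, tilted under 0.1 rad), all three levers read under 0.15 rad, and the carriage is at rest within 3.5 mm of its end stop (((distance between die_1_mid and pocket_1 below 0.005 m and angle between die_1_mid's own z axis and vertical below 0.1 rad) or (distance between die_1_mid and pocket_2 below 0.005 m and angle between die_1_mid's own z axis and vertical below 0.1 rad) or (distance between die_1_mid and pocket_3 below 0.005 m and angle between die_1_mid's own z axis and vertical below 0.1 rad)) and ((distance between die_2_mid and pocket_1 below 0.005 m and angle between die_2_mid's own z axis and vertical below 0.1 rad) or (distance between die_2_mid and pocket_2 below 0.005 m and angle between die_2_mid's own z axis and vertical below 0.1 rad) or (distance between die_2_mid and pocket_3 below 0.005 m and angle between die_2_mid's own z axis and vertical below 0.1 rad)) and ((distance between die_3_mid and pocket_1 below 0.005 m and angle between die_3_mid's own z axis and vertical below 0.1 rad) or (distance between die_3_mid and pocket_2 below 0.005 m and angle between die_3_mid's own z axis and vertical below 0.1 rad) or (distance between die_3_mid and pocket_3 below 0.005 m and angle between die_3_mid's own z axis and vertical below 0.1 rad)) and value of joint each of lever_1, lever_2, lever_3 below 0.15 rad and value of joint carriage above 0.0765 m and velocity of joint carriage below 0.01 m/s); the robot touches nothing.
It fails at once if the carriage is slammed (faster than 0.35 m/s) (velocity of joint carriage above 0.35 m/s).
It fails at once if a pair of pliers is moved more than 60 mm (distance of any of red_pliers, black_pliers from where it was at the start of the episode above 0.06 m).
Of die_1, die_2, die_3 only 2 to 3 are there at a start; the rules pass over those that are not, and their reading is None.
At some moment in a run one of die_1, die_2, die_3 may be knocked a few centimetres aside while the robot is not near it.
Once in a run the grip may slacken for a moment while it holds something.
It also fails if it takes over 210 s, if anything falls off the work surface, if the arm or the gripper's body presses on something with over 40 N, if the wrist force passes 120 N, or if a joint passes its speed limit or range.

### The arm

A 6-joint arm with a two-finger parallel gripper is mounted at the origin on a cart in front of the work surface, level with it; the furniture and walls round the work are solid. World frame = base frame: x ahead of the robot, y to its left, z up, the work surface at z = 0. Lengths are in mm, angles in degrees, forces in N, time in s.
With the tool pointing down it reaches from about 375 to 975 mm from the base axis. Payload 3.8 kg.
Tool frame: the origin (TCP) lies midway between the tips of the shut fingers; the grasp point (between the pads) lies 19 mm behind it (bot.tcp_to_grasp is the distance from the TCP to the grasp point, in mm); z points along the fingers, x is the direction in which the jaws open and shut, and the axes are right-handed (so a half turn about z gives the same grasp; the last joint's range is limited). The gripper opens to 85 mm and grips with 20 to 120 N. Pads are 22 mm wide; open, the fingers measure 114 mm over their backs; the gripper's body (76 mm by 85 mm) begins 54 mm behind the grasp point. The pads swing forward as they close: fully open they stand 13 mm farther back than shut.
Start: joints at [75.178, 15.12, 91.902, -0, 72.978, -2.114], TCP at [148.489, 658.46, 231.28] pointing down, gripper open.
Joint ranges: [-150.88, 150.88], [-54.13, 125.18], [17.81, 147.31], [-75.09, 255.09], [0, 152.58], [-146.25, 146.25]. Speed limits (degrees/s): [147.25, 147.25, 180, 180, 180, 180].

### API

Orientations are given as a 3x3 rotation matrix whose columns are the frame's x, y, z axes.
In Python, from rig import bot gives the robot as it stands.
- The arm moves only by the tool drive_tool, never from a script. Its argument "steps" is a list of rows, each a list of 3 entries, a list of its own where there are three numbers: the turn, a rotation vector about the tool's x, y, z in units of pi/2 rad (1.0 is pi/2 rad), then the shift along the tool's x, y, z in units of 100 mm (1.0 is 100 mm), then the gripper's target within -1 to 1 (shut at 1, half-way at 0, fully open at -1). A call has exactly 5 rows; each row is the pose to reach, as a shift and turn from the pose commanded when the call began, along the tool's axes at that moment; what a row does not reach only later rows make up. A row lasts 1/12 s, in which the tool goes at most 41.7 mm and 7.16 degrees, less where a joint would pass 70% of its speed; a pose out of reach is approached as far as the arm can. A call with a number of a shift or a turn outside -1 to 1 is refused whole. A call with a gripper value outside its range is refused whole. The fingers move at their own pace and stop on an object; "grip_force" is the grip in N (left out, the last holds). Time passes only in rows, so rows that repeat a pose let the fingers close, or fill a call up. It gives the time, the measured TCP pose, the force and the opening at its end, in the units of the state.
- bot.observe(): the state, without advancing time (a new reading comes with each control period).
- bot.snapshot(name): name is "scene" or "top" or "wrist"; returns a dict with "color" (384x512x3 uint8, red, green, blue), "z_map" (384x512 float32, mm along the optical axis (not along the pixel's ray), 0 where there is no reading), "intrinsics" (3x3 intrinsics, pixels), "k1" (the pictures are not rectified: a ray, as slopes to the right and down, at radius r is drawn at 1 + k1 r^2 times it, then the intrinsics apply), "pose" (4x4, takes a point from camera to world coordinates); the wrist camera has in their place "T_tool_cam" (4x4, takes a point from camera to tool coordinates, whose origin is the TCP and whose axes are the tool frame's). Camera axes: x right, y up, looking along -z (the intrinsics and any distortion apply to the point x, -y, -z); pixel columns grow to the right and rows downward; lengths in mm; the calibration is good to about 2 mm. A picture is of the moment at which its call begins: read the wrist's pose just before it.
- bot.finish_job(): hands the job in, once; it reports no verdict.
The state is a dict: "clock": time; "joints": joint angles; "qd": joint speeds; "joint_torque": joint torques, N m; "tool_pos": TCP position; "orientation": TCP orientation; "wrist_force": force on the tool from outside, world axes, zero at the start; "torque": the same for the moment, N m; "width": finger opening in mm.
Only numpy, scipy, OpenCV 4.12 (cv2) and the standard library are available. Lean on these libraries where they do the work, as an engineer would, in place of code of your own. Each camera call takes 0.05 s, during which the arm holds its last target.

## Working session

There is one attempt and no reset: what is moved stays moved. The work goes in short steps, Python scripts to look and compute and a tool call to move; the robot and the scene stay as the last step left them, time stands still between calls to the robot, and variables do not carry over. Pictures are saved under pics/ and viewed, and the job is handed in when it is done.

Besides the shell and the picture viewer there is one more tool, called after "Request:" by a JSON object that holds its "fn" and its "kwargs". drive_tool: Moves the arm, as the interface text tells. Its arguments: {"type":"object","properties":{"steps":{"type":"array"},"grip_force":{"type":"number"}},"required":["steps"]}

```bash
ls; mkdir -p pics; python3 - <<'E'
from rig import bot
import cv2
print(bot.observe())
for n in ("scene","top","wrist"):
    s=bot.snapshot(n)
    cv2.imwrite(f"pics/{n}0.png",s["color"][:,:,::-1])
    print(n,s["intrinsics"],s["k1"],s.get("pose",s.get("T_tool_cam")))
E
```

```text
pics
{'clock': 0.0, 'joints': array([ 7.51801228e+01,  1.51694714e+01,  9.19828417e+01,  4.39884423e-04,
        7.29761692e+01, -2.11435722e+00]), 'qd': array([-0.0534911 , -0.02628611, -0.01910396,  0.03510475, -0.05867045,
       -0.03321914]), 'joint_torque': array([-5.27933844e-04, -5.15095711e+01, -3.67323017e+01, -5.08600948e-07,
        1.25078540e-02,  2.70918537e-05]), 'tool_pos': array([148.2718911 , 657.75813533, 229.94337194]), 'orientation': array([[ 2.19941739e-01,  9.75512837e-01, -5.80670066e-04],
       [ 9.75510436e-01, -2.19942487e-01, -2.16596440e-03],
       [-2.24064009e-03, -9.00637329e-05, -9.99997486e-01]]), 'wrist_force': array([-0.01556776,  0.4001175 ,  0.22583027]), 'torque': array([-0.0026526 ,  0.00674286,  0.02114233]), 'width': 85.41330679328426}
scene [[353.13219304   0.         261.91214379]
 [  0.         353.13219304 194.03172167]
 [  0.           0.           1.        ]] 0.02285092334742817 [[ 9.12602231e-01  2.66546645e-01 -3.10016215e-01  2.34990225e+02]
 [-4.08821439e-01  5.86188308e-01 -6.99462865e-01 -7.13863831e+02]
 [-4.71159922e-03  7.6
[... 255 characters left out ...]
522228386 [[ 2.38307797e-02  9.97016758e-01 -7.34144221e-02  4.41801727e+02]
 [-9.99678058e-01  2.31256841e-02 -1.04395425e-02 -1.26674014e+02]
 [-8.71064006e-03  7.36395693e-02  9.97246879e-01  1.05227678e+03]
 [ 0.00000000e+00  0.00000000e+00  0.00000000e+00  1.00000000e+00]]
wrist [[292.34972072   0.         255.27647629]
 [  0.         292.34972072 191.28822462]
 [  0.           0.           1.        ]] 0.02618111476809178 [[ 9.99999893e-01  5.27133886e-05  4.60508990e-04  6.04443248e-01]
 [ 1.71872505e-04 -9.64856301e-01 -2.62778021e-01 -6.65026956e+01]
 [ 4.30473081e-04  2.62778072e-01 -9.64856207e-01 -1.42240791e+02]
 [ 0.00000000e+00  0.00000000e+00  0.00000000e+00  1.00000000e+00]]
```

View pics/scene0.png

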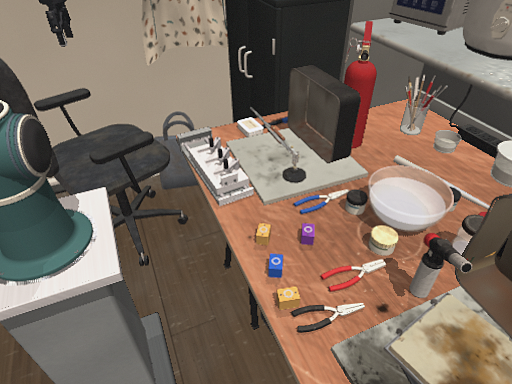

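View pics/top0.png

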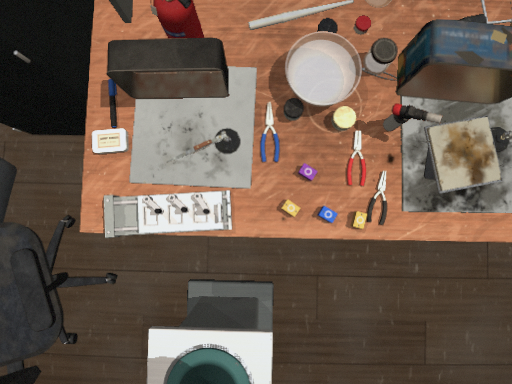

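View pics/wrist0.png

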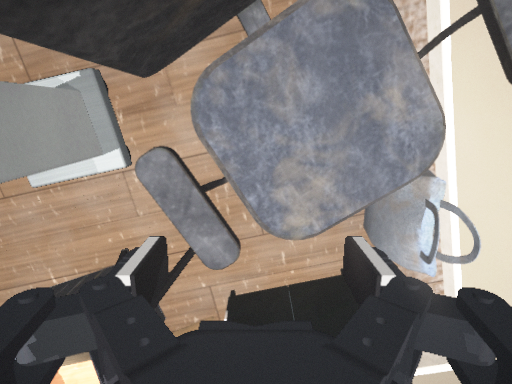

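Scene: brass candidates are (290,208) and (360,220) in the top view. Blue (327,214) and purple (307,172) are look-alikes, and the slide stage is at (167,213). Next I'll write helpers and take close crops.

```bash
cat > h.py <<'E'
import numpy as np, cv2
from rig import bot
def snap(n):
    o=bot.observe(); s=bot.snapshot(n)
    if n=="wrist":
        T=np.eye(4);T[:3,:3]=o["orientation"];T[:3,3]=o["tool_pos"];s["pose"]=T@s["T_tool_cam"]
    return s
def und(s,uv):
    K=s["intrinsics"];uv=np.atleast_2d(np.array(uv,float))
    d=(uv-[K[0,2],K[1,2]])/[K[0,0],K[1,1]]
    u=d.copy()
    for _ in range(20): u=d/(1+s["k1"]*(u**2).sum(1,keepdims=True))
    return u
def ray(s,uv):
    u=und(s,uv);v=np.c_[u[:,0],-u[:,1],-np.ones(len(u))]
    return s["pose"][:3,3],v@s["pose"][:3,:3].T
def onz(s,uv,z):
    c,d=ray(s,uv);return c+d*((z-c[2])/d[:,2])[:,None]
def cloud(s):
    H,W=s["z_map"].shape;vv,uu=np.mgrid[:H,:W]
    c,d=ray(s,np.c_[uu.ravel(),vv.ravel()]);P=c+d*s["z_map"].ravel()[:,None]
    P=P.reshape(H,W,3);P[s["z_map"]<=0]=np.nan;return P
def proj(s,P):
    T=np.linalg.inv(s["pose"]);p=np.atleast_2d(P)@T[:3,:3].T+T[:3,3]
    u=np.c_[p[:,0]/-p[:,2],-p[:,1]/-p[:,2]];u=u*(1+s["k1"]*(u**2).sum(1,keepdims=True))
    K=s["intrinsics"];return u*[K[0,0],K[1,1]]+[K[0,2],K[1,2]]
def crop(s,name,u0,v0,u1,v1,k):
    c=cv2.resize(s["color"][v0:v1,u0:u1,::-1],None,fx=k,fy=k,interpolation=cv2.INTER_CUBIC);cv2.imwrite("pics/"+name,c)
def blobs(s,lo,hi,amin=15):
    h=cv2.cvtColor(s["color"],cv2.COLOR_RGB2HSV);m=cv2.inRange(h,np.array(lo),np.array(hi))
    n,l,st,ce=cv2.connectedComponentsWithStats(m)
    return [(i,st[i],ce[i],l==i) for i in range(1,n) if st[i][4]>=amin]
def rel(target,R=None):
    "shift in tool units from the present measured pose"
    o=bot.observe();return (o["orientation"].T@(np.array(target)-o["tool_pos"]))/100
E
python3 - <<'E'
from h import *
t=snap("top");s=snap("scene")
crop(t,"t_stage.png",95,180,245,245,5);crop(t,"t_blocks.png",260,150,400,240,5)
crop(s,"s_stage.png",170,120,270,210,7)
P=cloud(t)
for n,c in (("top",t),("scene",s)):
  for i,st,ce,m in blobs(c,(15,90,100),(32,255,255),12): 
    Q=cloud(c)[m]; print(n,st,ce.round(1),np.nanmedian(Q,0).round(0),np.nanmax(Q[:,2]).round(0))
print("table z",P[225,270],P[225,150],P[200,240])
for v in range(225,250,3): print(v,P[v,270].round(0),P[v,170].round(0))
E
```

```text
top [492  30  15  14 119] [498.7  36.4] [ 829. -615.  246.] 252.0
top [472  68  22  28 376] [484.1  79.8] [ 817. -708.   18.] 26.0
top [468  80   3   9  14] [468.8  84.1] [ 802. -665.   17.] 21.0
top [333 106  10  12  20] [336.  110.6] [ 717. -308.   39.] 42.0
top [334 121  13   8  14] [339.6 125.7] [ 675. -318.   38.] 42.0
top [ 444  127   49   57 1111] [467.2 149.3] [ 614. -616.   95.] 100.0
top [281 199  20  18 151] [290.4 207.6] [ 467. -197.   29.] 34.0
top [289 206   4   4  12] [290.5 207.5] [ 468. -199.   30.] 32.0
top [353 211  14  18 146] [359.6 219.8] [ 440. -372.   29.] 34.0
top [358 218   4   4  14] [359.7 219.5] [ 441. -373.   30.] 34.0
scene [361  47   8   7  25] [364.7  48.7] [880.  62. 297.] 301.0
scene [256 223  15  22 230] [262.7 234.5] [ 460. -210.   27.] 32.0
scene [377 225  21  11  42] [387.6 228.2] [ 725. -312.   38.] 41.0
scene [371 231  26  16  58] [381.9 242.5] [ 678. -349.   35.] 40.0
scene [485 251  11   7  22] [490.4 254.1] [ 850. -469.   50.] 57.0
scene [473 261  18   8  55] [480.1 264.4] [ 825. -472.   32.] 39.0
scene [277 286  23  24 364] [288.2 298.3] [ 436. -382.   29.] 32.0
scene [286 291   5   5  21] [288. 293.] [ 439. -372.   31.] 34.0
scene [ 426  317   86   67 3128] [471.5 354. ] [ 613. -613.   96.] 100.0
scene [431 337   4   6  16] [432.6 340.1] [ 576. -573.   96.] 98.0
scene [503 354   6   6  17] [505.6 356.8] [ 654. -634.   96.] 99.0
table z [ 422.07314318 -148.64699624   -0.89692293] [415.38356033 150.12208109  43.67510097] [484.75506633 -69.51846199  -2.22287264]
225 [ 422. -149.   -1.] [417. 100.  42.]
228 [ 414. -149.    0.] [409. 100.  43.]
231 [ 407. -149.    1.] [401. 106.  15.]
234 [ 399. -149.    0.] [393. 109.   1.]
237 [ 391. -149.   -1.] [ 343.  279. -761.]
240 [ 341. -166. -767.] [ 330.  279. -762.]
243 [ 328. -166. -762.] [ 316.  280. -772.]
246 [ 315. -167. -761.] [ 303.  279. -767.]
249 [ 302. -167. -761.] [ 291.  277. -759.]
```

```bash
ls pics
```

```text
s_stage.png
scene0.png
t_blocks.png
t_stage.png
top0.png
wrist0.png
```

View pics/t_stage.png

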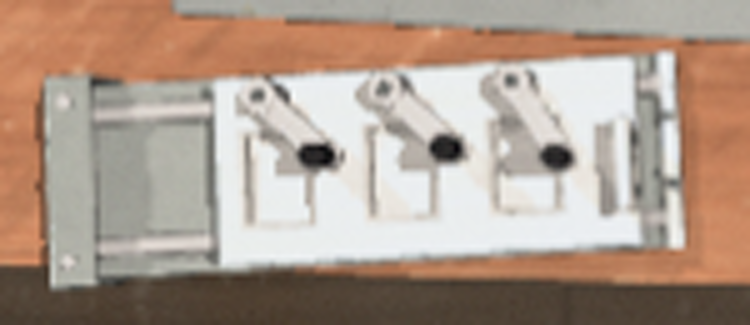

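View pics/t_blocks.png

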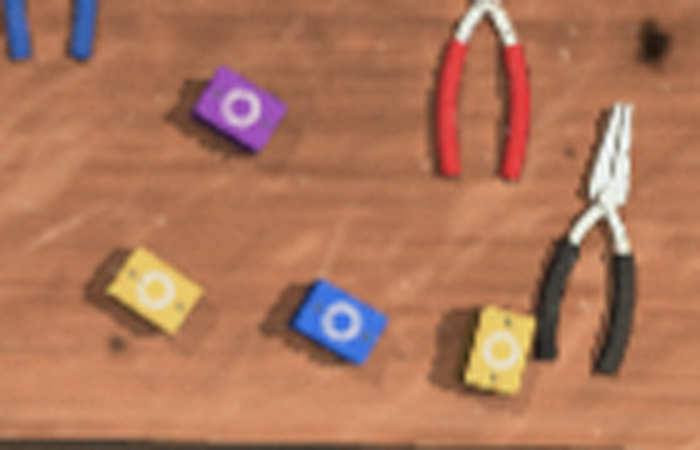

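View pics/s_stage.png

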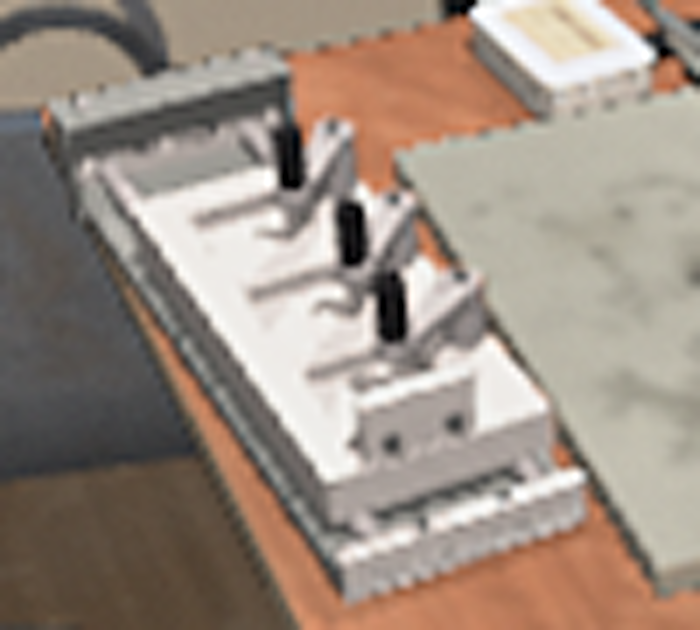

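Close crop confirms two plain brass blocks with a steel inlay; blue and purple are decoys, and the black pliers lie close beside the right-hand block. All levers stand half open. Now I'll measure the stage.

```bash
python3 - <<'E'
from h import *
t=snap("top")
P=cloud(t)
def c(p): return [95+p[0]/5-0.4,180+p[1]/5-0.4]
piv=onz(t,[c(p) for p in ((512,80),(382,90),(258,95))],72)
kn=onz(t,[c(p) for p in ((557,156),(446,148),(318,155))],98)
print("piv",piv.round(1));print("knob",kn.round(1))
ed=onz(t,[c(p) for p in ((635,57),(640,245),(217,80),(222,265))],44); print("carriage corners",ed.round(1))
cov=onz(t,[c(p) for p in ((45,77),(92,77),(97,283),(50,288))],52); print("cover",cov.round(1))
pk=onz(t,[c(p) for p in ((493,122),(495,212),(558,208),(370,125),(372,217),(435,213),(248,133),(250,223),(312,220))],44); print("pockets",pk.round(1))
# table clutter heights
for u,v in((110,140),(150,70),(230,140),(150,215),(236,210),(232,225)): print(u,v,P[v,u].round(0))
# z profile across -y end
print([P[215,u].round(0).tolist() for u in range(212,236,2)])
for m in ((290,208),(360,220)): print(onz(t,[m],30))
for i,st,ce,m in blobs(t,(15,90,100),(32,255,255),100):
  if st[1]>190:
    m=cv2.morphologyEx(m.astype(np.uint8),cv2.MORPH_CLOSE,np.ones((5,5)))
    ct=max(cv2.findContours(m,cv2.RETR_EXTERNAL,cv2.CHAIN_APPROX_NONE)[0],key=len)
    q=onz(t,ct[:,0],30)[:,:2].astype(np.float32); print("rect",cv2.minAreaRect(q))
E
```

```text
piv [[489.9  30.8  72. ]
 [483.5  93.8  72. ]
 [479.7 154.3  72. ]]
knob [[453.4   4.2  98. ]
 [455.9  56.6  98. ]
 [451.1 117.1  98. ]]
carriage corners [[504.2 -25.7  44. ]
 [411.2 -30.9  44. ]
 [487.7 183.4  44. ]
 [395.8 176.9  44. ]]
cover [[486.8 267.8  52. ]
 [487.3 244.   52. ]
 [385.6 236.7  52. ]
 [382.4 260.2  52. ]]
pockets [[470.2  44.   44. ]
 [425.6  41.5  44. ]
 [428.4  10.2  44. ]
 [467.2 105.4  44. ]
 [421.6 102.7  44. ]
 [424.4  71.3  44. ]
 [461.7 166.6  44. ]
 [417.  163.7  44. ]
 [419.3 132.6  44. ]]
110 140 [631. 270.  24.]
150 70 [746. 116. 222.]
230 140 [632. -43.  48.]
150 215 [440. 154.  33.]
236 210 [459. -60.  -2.]
232 225 [420. -51.  -1.]
[[444.0, -4.0, 45.0], [444.0, -8.0, 42.0], [444.0, -14.0, 44.0], [444.0, -21.0, 72.0], [444.0, -26.0, 72.0], [445.0, -29.0, 45.0], [445.0, -30.0, 8.0], [445.0, -35.0, 10.0], [445.0, -41.0, 21.0], [445.0, -46.0, 20.0], [445.0, -50.0, 1.0], [446.0, -55.0, -1.0]]
[[ 466.31060716 -197.21656648   30.        ]]
[[ 440.22876128 -373.40273073   30.        ]]
rect ((467.31591796875, -198.506591796875), (41.63077926635742, 29.855783462524414), 56.23494338989258)
rect ((440.8336181640625, -372.68743896484375), (29.30975341796875, 42.11748504638672), 74.50517272949219)
```

Request:
{"fn": "drive_tool", "kwargs": {"steps": [[[0, 0, 0], [-0.2, 0.16, -0.05], -1], [[0, 0, 0], [-0.4, 0.33, -0.1], -1], [[0, 0, 0], [-0.6, 0.5, -0.1], -1], [[0, 0, 0], [-0.8, 0.66, -0.1], -1], [[0, 0, 0], [-1.0, 0.83, -0.1], -1]]}}

```text
clock: 0.72
tool_pos: [207.7, 541.7, 241.4]
orientation: [[0.22, 0.976, 0.0], [0.976, -0.22, 0.0], [0.0, 0.0, -1.0]]
wrist_force: [0.6, 1.1, 0.3]
width: 85.9
```

Request:
{"fn": "drive_tool", "kwargs": {"steps": [[[0, 0, 0], [-0.2, 0.16, 0], -1], [[0, 0, 0], [-0.4, 0.33, 0], -1], [[0, 0, 0], [-0.6, 0.5, 0], -1], [[0, 0, 0], [-0.8, 0.66, 0], -1], [[0, 0, 0], [-1.0, 0.83, 0], -1]]}}

```text
clock: 1.13
tool_pos: [266.7, 425.7, 241.3]
orientation: [[0.22, 0.976, 0.0], [0.976, -0.22, 0.0], [0.0, 0.0, -1.0]]
wrist_force: [0.4, -0.6, 0.1]
width: 85.6
```

Request:
{"fn": "drive_tool", "kwargs": {"steps": [[[0, 0, 0], [-0.2, 0.16, 0], -1], [[0, 0, 0], [-0.4, 0.33, 0], -1], [[0, 0, 0], [-0.6, 0.5, 0], -1], [[0, 0, 0], [-0.8, 0.66, 0], -1], [[0, 0, 0], [-1.0, 0.83, 0], -1]]}}

```text
clock: 1.55
tool_pos: [325.6, 309.9, 241.4]
orientation: [[0.22, 0.976, 0.0], [0.976, -0.22, 0.0], [0.0, 0.0, -1.0]]
wrist_force: [0.5, 0.5, -0.1]
width: 85.2
```

Request:
{"fn": "drive_tool", "kwargs": {"steps": [[[0, 0, 0], [-0.2, 0.16, 0], -1], [[0, 0, 0], [-0.4, 0.33, 0], -1], [[0, 0, 0], [-0.6, 0.5, 0], -1], [[0, 0, 0], [-0.8, 0.66, 0], -1], [[0, 0, 0], [-1.0, 0.83, 0], -1]]}}

```text
clock: 1.97
tool_pos: [384.6, 194.0, 241.5]
orientation: [[0.22, 0.976, 0.0], [0.976, -0.22, 0.0], [0.0, 0.0, -1.0]]
wrist_force: [-0.0, 0.7, -0.1]
width: 85.6
```

Request:
{"fn": "drive_tool", "kwargs": {"steps": [[[0, 0, -0.04], [-0.16, 0.16, 0], -1], [[0, 0, -0.08], [-0.32, 0.32, 0], -1], [[0, 0, -0.12], [-0.48, 0.48, 0], -1], [[0, 0, -0.16], [-0.64, 0.64, 0], -1], [[0, 0, -0.19], [-0.8, 0.76, 0], -1]]}}

```text
clock: 2.38
tool_pos: [441.8, 99.3, 241.5]
orientation: [[-0.079, 0.997, 0.001], [0.997, 0.079, 0.0], [-0.0, 0.001, -1.0]]
wrist_force: [0.0, 0.1, 0.5]
width: 85.1
```

```bash
python3 - <<'E'
from h import *
s=snap("wrist");np.save("w1.npy",s,allow_pickle=True)
print(bot.observe()["tool_pos"],bot.observe()["width"])
cv2.imwrite("pics/w1.png",cv2.resize(s["color"][:,:,::-1],(800,600),interpolation=cv2.INTER_CUBIC))
E
```

```text
[442.79247569  96.80005037 241.51543042] 85.2640807537648
```

View pics/w1.png

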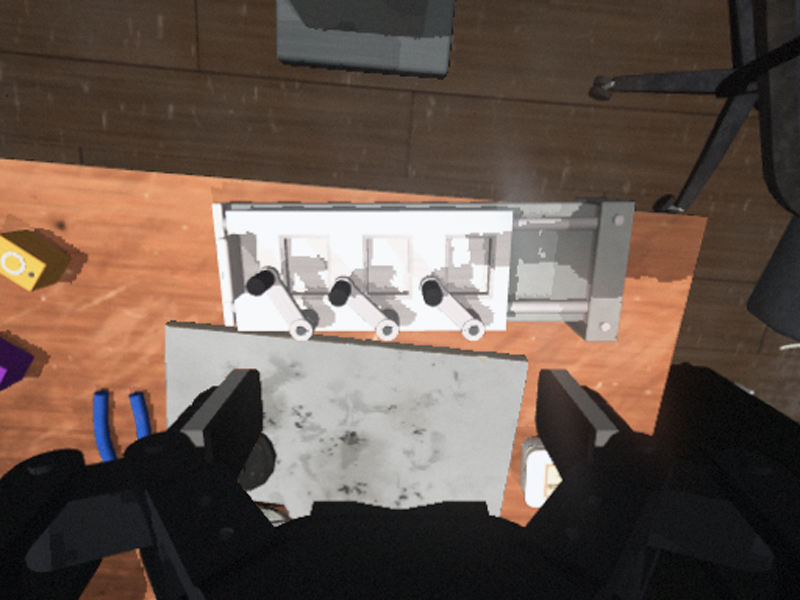

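```bash
python3 - <<'E'
from h import *
s=np.load("w1.npy",allow_pickle=True).item()
crop(s,"w1c.png",135,120,335,225,4)
k=512/800
f=lambda L:np.array(L)*k-0.18
print("piv",onz(s,f([(301,328),(387,328),(472,328)]),72).round(1))
E
```

```text
piv [[487.3  32.6  72. ]
 [482.5  94.2  72. ]
 [477.6 155.1  72. ]]
```

View pics/w1c.png

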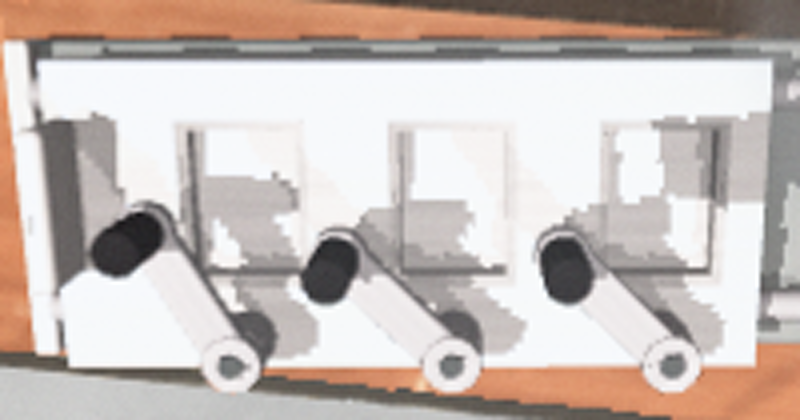

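```bash
python3 - <<'E'
from h import *
s=np.load("w1.npy",allow_pickle=True).item()
f=lambda L:np.array(L)/4+[135,120]-0.4
print("piv",onz(s,f([(231,364),(451,364),(671,364)]),72).round(1))
print("knob",onz(s,f([(118,255),(327,284),(571,284)]),98).round(1))
for p in ([(178,122),(302,124),(300,272)],[(390,122),(516,122),(508,278),],[(603,122),(733,122),(715,275),(603,271)]): 
  print(onz(s,f(p),44).round(1).tolist())
print("carr",onz(s,f([(38,60),(772,60),(755,367),(68,367)]),44).round(1).tolist())
print("plate top",onz(s,f([(22,130),(40,128),(65,320),(40,320)]),72).round(1).tolist())
c=cloud(s);g=c[120:225,135:335]
m=np.abs(g[...,2]-44)<2;print(m.sum())
print(c[int(120+80/4),int(135+30/4)-3:int(135+30/4)+30:2].round(0).tolist())
for r in (150,165): print(c[r,130:160:2].round(0).tolist())
E
```

```text
piv [[488.4  32.5  72. ]
 [483.5  94.1  72. ]
 [478.6 155.8  72. ]]
knob [[452.3   8.8  98. ]
 [455.7  61.3  98. ]
 [450.8 122.9  98. ]]
[[425.7, 10.0, 44.0], [423.4, 45.8, 44.0], [467.7, 46.8, 44.0]]
[[420.8, 71.1, 44.0], [417.9, 107.5, 44.0], [464.7, 109.2, 44.0]]
[[415.9, 132.7, 44.0], [413.0, 170.1, 44.0], [458.8, 171.0, 44.0], [460.2, 137.4, 44.0]]
carr [[411.3, -29.7, 44.0], [394.6, 178.8, 44.0], [486.8, 187.0, 44.0], [503.4, -22.6, 44.0]]
plate top [[427.0, -24.1, 72.0], [426.1, -19.3, 72.0], [479.1, -13.6, 72.0], [479.6, -20.5, 72.0]]
7727
[[421.0, -44.0, 21.0], [420.0, -42.0, 22.0], [420.0, -40.0, 20.0], [417.0, -28.0, 45.0], [417.0, -27.0, 43.0], [417.0, -24.0, 44.0], [417.0, -22.0, 44.0], [417.0, -20.0, 44.0], [416.0, -17.0, 45.0], [416.0, -15.0, 43.0], [416.0, -13.0, 44.0], [416.0, -11.0, 44.0], [416.0, -8.0, 44.0], [415.0, -6.0, 44.0], [415.0, -4.0, 43.0], [415.0, -2.0, 42.0], [415.0, 1.0, 44.0]]
[[437.0, -65.0, -1.0], [437.0, -62.0, -1.0], [437.0, -60.0, -2.0], [437.0, -57.0, -1.0], [433.0, -46.0, 20.0], [433.0, -43.0, 22.0], [433.0, -41.0, 21.0], [433.0, -39.0, 19.0], [429.0, -28.0, 45.0], [427.0, -23.0, 52.0], [428.0, -22.0, 48.0], [428.0, -21.0, 45.0], [428.0, -19.0, 44.0], [428.0, -17.0, 42.0], [428.0, -14.0, 44.0]]
[[457.0, -65.0, 0.0], [457.0, -63.0, -0.0], [457.0, -60.0, -0.0], [457.0, -58.0, -1.0], [456.0, -55.0, 0.0], [441.0, -25.0, 72.0], [441.0, -23.0, 71.0], [441.0, -21.0, 71.0], [441.0, -20.0, 68.0], [442.0, -19.0, 64.0], [443.0, -19.0, 58.0], [444.0, -19.0, 51.0], [446.0, -19.0, 44.0], [446.0, -17.0, 43.0], [445.0, -14.0, 44.0]]
```

Request:
{"fn": "drive_tool", "kwargs": {"steps": [[[0, 0, -0.08], [0.05, 0.02, 0.15], 0.1], [[0, 0, -0.16], [0.1, 0.04, 0.3], 0.1], [[0, 0, -0.24], [0.15, 0.06, 0.5], 0.1], [[0, 0, -0.32], [0.2, 0.08, 0.7], 0.1], [[0, 0, -0.39], [0.25, 0.1, 0.9], 0.1]]}}

```text
clock: 2.85
tool_pos: [449.0, 126.5, 150.7]
orientation: [[-0.64, 0.768, 0.001], [0.768, 0.64, 0.0], [-0.0, 0.001, -1.0]]
wrist_force: [-1.5, -0.1, -0.4]
width: 38.4
```

Request:
{"fn": "drive_tool", "kwargs": {"steps": [[[0, 0, -0.05], [0, 0, 0], 0.1], [[0, 0, -0.11], [0, 0, 0], 0.1], [[0, 0, -0.11], [0, 0, 0], 0.1], [[0, 0, -0.11], [0, 0, 0], 0.1], [[0, 0, -0.11], [0, 0, 0], 0.1]]}}

```text
clock: 3.27
tool_pos: [449.2, 126.3, 151.7]
orientation: [[-0.758, 0.653, 0.001], [0.653, 0.758, 0.0], [-0.0, 0.001, -1.0]]
wrist_force: [0.6, 0.5, -0.8]
width: 38.4
```

```bash
python3 - <<'E'
from h import *
s=snap("wrist");o=bot.observe();print(o["tool_pos"],o["orientation"][:,0],o["width"],o["joints"].round(1))
print(rel([450.8,122.9,76]))
cv2.imwrite("pics/w2.png",cv2.resize(s["color"][:,:,::-1],(800,600),interpolation=cv2.INTER_CUBIC))
E
```

```text
[449.21278941 126.27978884 151.73753865] [-7.57882424e-01  6.52390970e-01 -5.03509196e-04] 38.471743853761645 [  12.6   -4.   121.5    0.    62.4 -126.6]
[-0.03369728 -0.0158282   0.75738079]
```

View pics/w2.png

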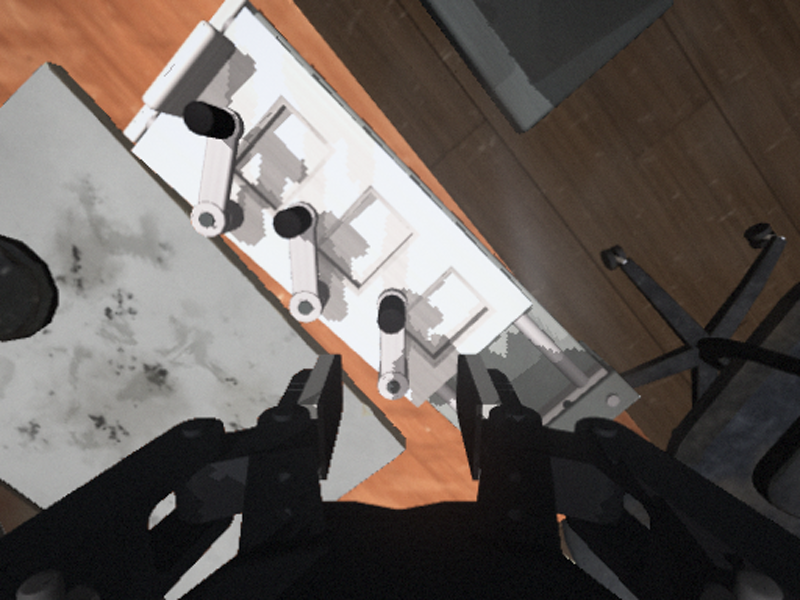

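```bash
python3 - <<'E'
from h import *
s=snap("wrist")
f=lambda L:np.array(L)*.64-.18
print(onz(s,f([(389,319),(290,222),(200,119)]),98).round(1),onz(s,f([(393,386),(305,306),(208,219)]),72).round(1))
E
```

```text
[[450.3 120.9  98. ]
 [453.7  60.9  98. ]
 [452.4   8.8  98. ]] [[479.1 156.3  72. ]
 [483.8  93.9  72. ]
 [488.8  32.5  72. ]]
```

Request:
{"fn": "drive_tool", "kwargs": {"steps": [[[0, 0, 0], [-0.04, -0.02, 0.1], 0.1], [[0, 0, 0], [-0.04, -0.02, 0.3], 0.1], [[0, 0, 0], [-0.04, -0.02, 0.5], 0.1], [[0, 0, 0], [-0.04, -0.02, 0.7], 0.1], [[0, 0, 0], [-0.04, -0.02, 0.75], 0.55]]}}

```text
clock: 3.78
tool_pos: [448.0, 121.1, 72.7]
orientation: [[-0.759, 0.652, -0.006], [0.652, 0.759, -0.001], [0.003, -0.005, -1.0]]
wrist_force: [-0.3, -0.4, -0.1]
width: 27.7
```

Request:
{"fn": "drive_tool", "kwargs": {"steps": [[[0, 0, 0], [0, 0, 0], 0.55], [[0, 0, 0], [0, 0, 0], 0.55], [[0, 0, 0], [0, 0, 0], 0.55], [[0, 0, 0], [0, 0, 0], 0.55], [[0, 0, 0], [0, 0, 0], 0.55]]}}

```text
clock: 4.2
tool_pos: [451.8, 122.2, 77.5]
orientation: [[-0.759, 0.651, 0.002], [0.651, 0.759, 0.0], [-0.002, 0.002, -1.0]]
wrist_force: [0.4, 0.7, 0.1]
width: 19.1
```

Request:
{"fn": "drive_tool", "kwargs": {"steps": [[[0, 0, 0], [-0.05, 0.0, 0], 0.55], [[0, 0, 0], [-0.1, 0.01, 0], 0.55], [[0, 0, 0], [-0.18, 0.03, 0], 0.55], [[0, 0, 0], [-0.24, 0.07, 0], 0.55], [[0, 0, 0], [-0.3, 0.12, 0], 0.55]]}}

```text
clock: 4.62
tool_pos: [481.8, 111.2, 76.1]
orientation: [[-0.759, 0.651, -0.001], [0.651, 0.759, -0.0], [0.0, -0.0, -1.0]]
wrist_force: [-1.0, 0.4, 0.0]
width: 19.4
```

Request:
{"fn": "drive_tool", "kwargs": {"steps": [[[0, 0, 0], [0.0, 0, 0], 0.55], [[0, 0, 0], [0.01, 0, 0], 0.3], [[0, 0, 0], [0.03, 0, 0], 0.1], [[0, 0, 0], [0.03, 0, 0], 0.1], [[0, 0, 0], [0.03, 0, -0.1], 0.1]]}}

```text
clock: 5.03
tool_pos: [476.9, 113.4, 84.7]
orientation: [[-0.759, 0.651, -0.004], [0.651, 0.759, -0.001], [0.003, -0.003, -1.0]]
wrist_force: [-0.2, -0.1, -0.3]
width: 38.2
```

Request:
{"fn": "drive_tool", "kwargs": {"steps": [[[0, 0, 0], [0, 0, -0.1], 0.1], [[0, 0, 0], [0, 0, -0.3], 0.1], [[0, 0, 0], [0, 0, -0.5], 0.1], [[0, 0, 0], [0, 0, -0.65], 0.1], [[0, 0, 0], [0, 0, -0.65], 0.1]]}}

```text
clock: 5.45
tool_pos: [482.3, 114.3, 156.5]
orientation: [[-0.759, 0.651, 0.009], [0.651, 0.759, 0.002], [-0.006, 0.007, -1.0]]
wrist_force: [1.0, -0.4, 0.3]
width: 38.5
```

```bash
cat > w.py <<'E'
import sys
from h import *
s=snap("wrist");o=bot.observe();print(o["clock"],o["tool_pos"].round(1),o["orientation"].round(3).tolist(),round(o["width"],1),o["joints"].round(1),o["wrist_force"].round(1))
np.save("w.npy",s,allow_pickle=True)
cv2.imwrite("pics/"+sys.argv[1]+".png",cv2.resize(s["color"][:,:,::-1],(800,600),interpolation=cv2.INTER_CUBIC))
E
python3 w.py w3
```

```text
5.5 [481.2 114.  154.5] [[-0.759, 0.651, 0.006], [0.651, 0.759, 0.001], [-0.004, 0.005, -1.0]] 38.3 [  10.4   -1.2  118.5   -0.    62.3 -129. ] [ 0.7 -0.4 -0.5]
```

View pics/w3.png

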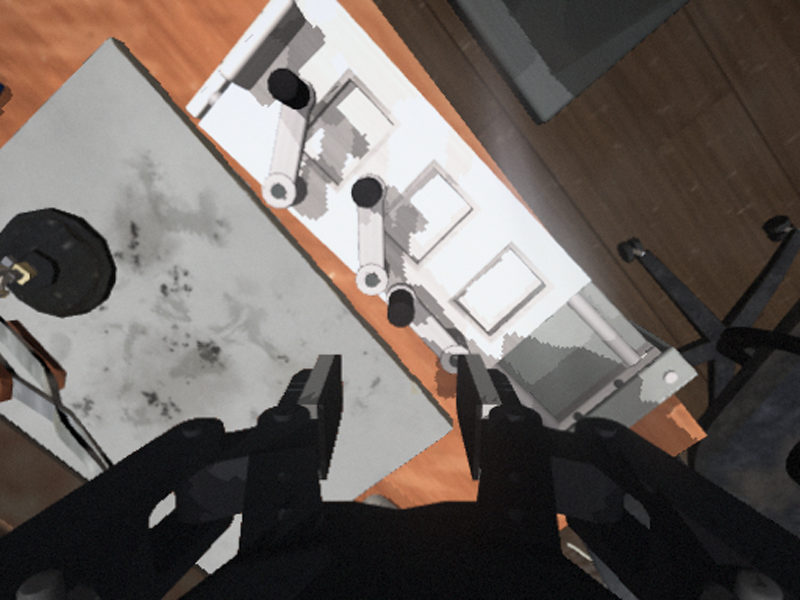

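```bash
python3 - <<'E'
from h import *
s=np.load("w.npy",allow_pickle=True).item()
f=lambda L:np.array(L)*.64-.18
print(onz(s,f([(401,313),(366,192),(285,85)]),98).round(1),onz(s,f([(453,359),(372,280),(280,191)]),72).round(1))
E
```

```text
[[478.8 111.4  98. ]
 [455.   60.6  98. ]
 [452.    8.6  98. ]] [[479.8 155.1  72. ]
 [483.9  94.7  72. ]
 [488.4  33.   72. ]]
```

Request:
{"fn": "drive_tool", "kwargs": {"steps": [[[0, 0, 0], [-0.03, -0.12, 0], 0.1], [[0, 0, 0], [-0.06, -0.24, 0], 0.1], [[0, 0, 0], [-0.1, -0.38, 0], 0.1], [[0, 0, 0], [-0.15, -0.58, 0], 0.1], [[0, 0, 0], [-0.15, -0.58, 0], 0.1]]}}

```text
clock: 5.92
tool_pos: [449.2, 56.9, 149.3]
orientation: [[-0.758, 0.652, -0.005], [0.652, 0.758, -0.002], [0.003, -0.005, -1.0]]
wrist_force: [0.0, -0.0, -0.1]
width: 38.3
```

```bash
python3 - <<'E'
from h import *
for n in range(4): snap("scene")
print(bot.observe()["tool_pos"],rel([455,60.6,77]))
E
```

```text
[452.25156502  59.62905213 150.72373712] [-0.01509017  0.02554376  0.73721666]
```

Request:
{"fn": "drive_tool", "kwargs": {"steps": [[[0, 0, 0], [-0.01, 0.02, 0.1], 0.1], [[0, 0, 0], [-0.01, 0.02, 0.3], 0.1], [[0, 0, 0], [-0.01, 0.02, 0.5], 0.1], [[0, 0, 0], [-0.01, 0.02, 0.65], 0.1], [[0, 0, 0], [-0.01, 0.02, 0.73], 0.55]]}}

```text
clock: 6.53
tool_pos: [453.1, 61.0, 75.4]
orientation: [[-0.76, 0.65, -0.004], [0.65, 0.76, -0.0], [0.003, -0.003, -1.0]]
wrist_force: [-0.3, -0.5, 0.2]
width: 27.7
```

Request:
{"fn": "drive_tool", "kwargs": {"steps": [[[0, 0, 0], [0, 0, 0], 0.55], [[0, 0, 0], [0, 0, 0], 0.55], [[0, 0, 0], [0, 0, 0], 0.55], [[0, 0, 0], [0, 0, 0], 0.55], [[0, 0, 0], [0, 0, 0], 0.55]]}}

```text
clock: 6.95
tool_pos: [455.7, 60.8, 79.4]
orientation: [[-0.759, 0.651, 0.002], [0.651, 0.759, 0.0], [-0.002, 0.002, -1.0]]
wrist_force: [0.2, -0.1, -0.4]
width: 19.2
```

Request:
{"fn": "drive_tool", "kwargs": {"steps": [[[0, 0, 0], [-0.05, 0.0, 0], 0.55], [[0, 0, 0], [-0.1, 0.01, 0], 0.55], [[0, 0, 0], [-0.18, 0.03, 0], 0.55], [[0, 0, 0], [-0.24, 0.07, 0], 0.55], [[0, 0, 0], [-0.3, 0.12, 0], 0.55]]}}

```text
clock: 7.37
tool_pos: [485.9, 49.8, 78.2]
orientation: [[-0.759, 0.651, -0.0], [0.651, 0.759, -0.0], [0.0, -0.0, -1.0]]
wrist_force: [-2.6, 1.1, 0.2]
width: 19.2
```

Request:
{"fn": "drive_tool", "kwargs": {"steps": [[[0, 0, 0], [0.0, 0, 0], 0.55], [[0, 0, 0], [0.01, 0, 0], 0.3], [[0, 0, 0], [0.03, 0, 0], 0.1], [[0, 0, 0], [0.03, 0, 0], 0.1], [[0, 0, 0], [0.03, 0, -0.1], 0.1]]}}

```text
clock: 7.78
tool_pos: [480.9, 52.2, 86.7]
orientation: [[-0.759, 0.651, -0.004], [0.651, 0.759, -0.0], [0.003, -0.003, -1.0]]
wrist_force: [-0.1, -0.0, -0.4]
width: 38.7
```

Request:
{"fn": "drive_tool", "kwargs": {"steps": [[[0, 0, 0], [0, 0, -0.2], 0.1], [[0, 0, 0], [0, 0, -0.4], 0.1], [[0, 0, 0], [0, 0, -0.7], 0.1], [[0, 0, 0], [0, 0, -0.95], 0.1], [[0, 0, 0], [0, 0, -0.95], 0.1]]}}

```text
clock: 8.2
tool_pos: [487.0, 52.5, 190.3]
orientation: [[-0.759, 0.651, 0.012], [0.651, 0.759, 0.001], [-0.008, 0.008, -1.0]]
wrist_force: [1.6, 0.6, 0.7]
width: 38.8
```

```bash
python3 w.py w4
```

```text
8.25 [485.8  52.5 187.9] [[-0.759, 0.651, 0.009], [0.651, 0.759, 0.0], [-0.006, 0.006, -1.0]] 38.5 [   3.2   -3.8  117.3   -0.    66.  -136.2] [-0.   0.1  0.2]
```

View pics/w4.png

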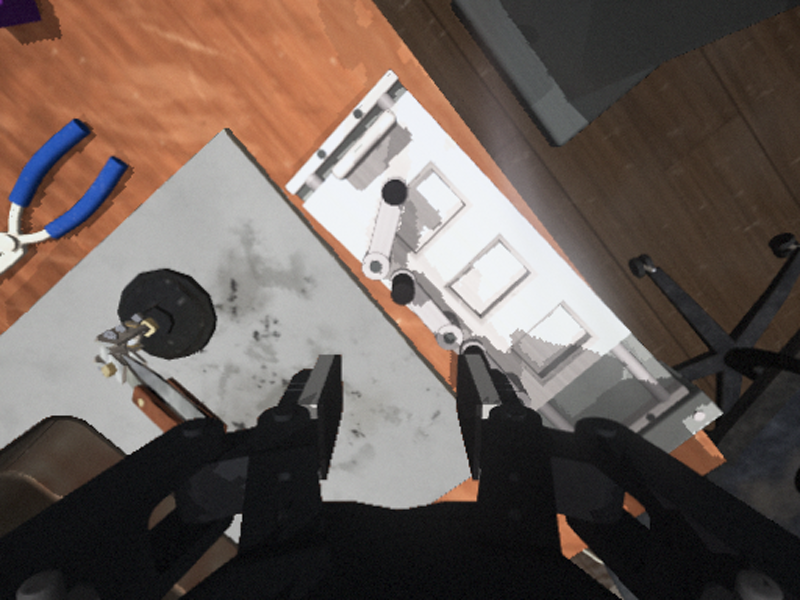

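Request:
{"fn": "drive_tool", "kwargs": {"steps": [[[0, 0, 0.078], [-0.1, -0.135, 0], -0.4], [[0, 0, 0.156], [-0.2, -0.27, 0], -0.4], [[0, 0, 0.234], [-0.3, -0.405, 0], -0.4], [[0, 0, 0.312], [-0.4, -0.54, 0], -0.4], [[0, 0, 0.39], [-0.5, -0.68, 0], -0.4]]}}

```text
clock: 8.67
tool_pos: [475.7, -32.5, 182.4]
orientation: [[-0.241, 0.97, -0.002], [0.97, 0.241, 0.0], [0.001, -0.001, -1.0]]
wrist_force: [0.4, -0.3, -0.3]
width: 59.9
```

Request:
{"fn": "drive_tool", "kwargs": {"steps": [[[0, 0, 0.078], [-0.16, -0.05, 0], -0.4], [[0, 0, 0.156], [-0.32, -0.1, 0], -0.4], [[0, 0, 0.234], [-0.48, -0.16, 0], -0.4], [[0, 0, 0.312], [-0.64, -0.21, 0], -0.4], [[0, 0, 0.39], [-0.8, -0.265, 0], -0.4]]}}

```text
clock: 9.08
tool_pos: [469.8, -116.5, 182.4]
orientation: [[0.361, 0.933, -0.002], [0.933, -0.361, 0.0], [-0.0, -0.002, -1.0]]
wrist_force: [-0.5, 0.3, -0.2]
width: 59.9
```

Request:
{"fn": "drive_tool", "kwargs": {"steps": [[[0, 0, 0.078], [-0.16, 0.05, 0], -0.4], [[0, 0, 0.156], [-0.32, 0.1, 0], -0.4], [[0, 0, 0.234], [-0.48, 0.15, 0], -0.4], [[0, 0, 0.312], [-0.64, 0.2, 0], -0.4], [[0, 0, 0.39], [-0.8, 0.24, 0], -0.4]]}}

```text
clock: 9.5
tool_pos: [463.9, -199.8, 182.4]
orientation: [[0.831, 0.556, -0.001], [0.556, -0.831, 0.001], [-0.001, -0.001, -1.0]]
wrist_force: [0.3, 0.1, -0.7]
width: 60.0
```

Request:
{"fn": "drive_tool", "kwargs": {"steps": [[[0, 0, 0.078], [0, 0, 0], -0.4], [[0, 0, 0.156], [0, 0, 0], -0.4], [[0, 0, 0.234], [0, 0, 0], -0.4], [[0, 0, 0.312], [0, 0, 0], -0.4], [[0, 0, 0.39], [0, 0, 0], -0.4]]}}

```text
clock: 9.92
tool_pos: [463.9, -199.0, 182.3]
orientation: [[1.0, -0.024, -0.002], [-0.024, -1.0, 0.001], [-0.002, -0.001, -1.0]]
wrist_force: [-0.9, 0.1, -0.7]
width: 60.1
```

Request:
{"fn": "drive_tool", "kwargs": {"steps": [[[0, 0, 0.078], [0, 0, 0], -0.4], [[0, 0, 0.156], [0, 0, 0], -0.4], [[0, 0, 0.234], [0, 0, 0], -0.4], [[0, 0, 0.312], [0, 0, 0], -0.4], [[0, 0, 0.36], [0, 0, 0], -0.4]]}}

```text
clock: 10.33
tool_pos: [463.9, -198.9, 182.3]
orientation: [[0.832, -0.555, -0.002], [-0.555, -0.832, 0.001], [-0.002, 0.0, -1.0]]
wrist_force: [0.6, 0.7, 0.4]
width: 59.9
```

```bash
python3 -c "
from h import *
snap('scene')"; python3 w.py w5
```

```text
10.4333 [ 464.  -198.9  182.4] [[0.835, -0.551, -0.002], [-0.551, -0.835, 0.001], [-0.002, 0.0, -1.0]] 59.7 [-26.   -1.2 115.4  -0.   65.9   7.4] [-0.7  0.1  0.3]
```

View pics/w5.png

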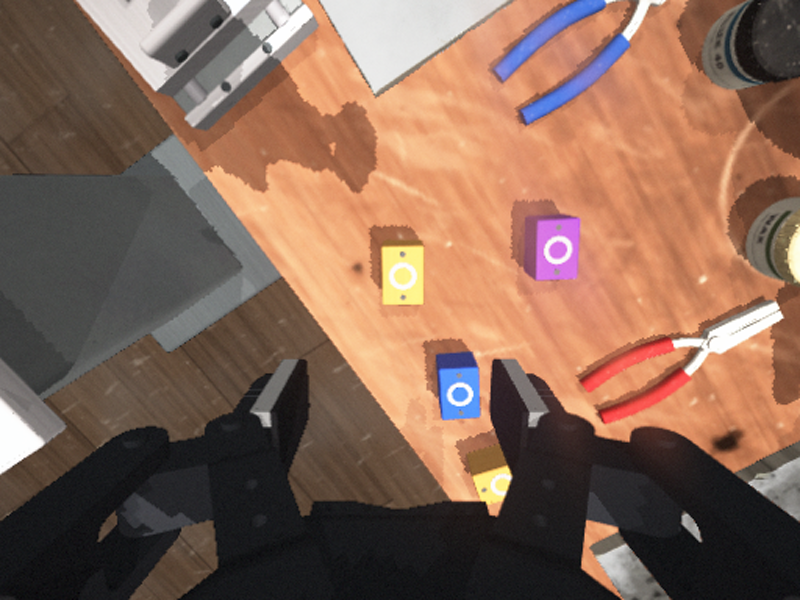

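```bash
cat > br.py <<'E'
from h import *
s=np.load("w.npy",allow_pickle=True).item()
for i,st,ce,m in blobs(s,(18,80,150),(35,255,255),150):
    ct=max(cv2.findContours(m.astype(np.uint8),cv2.RETR_EXTERNAL,cv2.CHAIN_APPROX_NONE)[0],key=len)
    q=onz(s,ct[:,0],30)[:,:2].astype(np.float32); print(ce.round(1),"rect",cv2.minAreaRect(q), rel([*cv2.minAreaRect(q)[0],15]).round(3))
E
python3 br.py
```

```text
[257.5 175.5] rect ((466.7212219238281, -197.1805419921875), (39.19711685180664, 26.475732803344727), 56.941650390625) [ 0.016 -0.03   1.674]
[312.6 309.9] rect ((434.90313720703125, -369.6895751953125), (28.06321144104004, 28.017091751098633), 75.45006561279297) [0.7   1.586 1.673]
```

Request:
{"fn": "drive_tool", "kwargs": {"steps": [[[0, 0, 0], [0.02, -0.03, 0.2], -0.4], [[0, 0, 0], [0.02, -0.03, 0.4], -0.4], [[0, 0, 0], [0.02, -0.03, 0.6], -0.4], [[0, 0, 0], [0.02, -0.03, 0.8], -0.4], [[0, 0, 0], [0.02, -0.03, 1.0], -0.4]]}}

```text
clock: 10.85
tool_pos: [467.6, -197.7, 82.0]
orientation: [[0.836, -0.548, -0.001], [-0.548, -0.836, 0.0], [-0.001, 0.0, -1.0]]
wrist_force: [0.1, 0.5, -0.3]
width: 60.1
```

Request:
{"fn": "drive_tool", "kwargs": {"steps": [[[0, 0, 0], [0, 0, 0.2], -0.4], [[0, 0, 0], [0, 0, 0.4], -0.4], [[0, 0, 0], [0, 0, 0.55], -0.4], [[0, 0, 0], [0, 0, 0.62], -0.4], [[0, 0, 0], [0, 0, 0.65], -0.4]]}}

```text
clock: 11.27
tool_pos: [466.6, -197.2, 16.5]
orientation: [[0.836, -0.549, -0.003], [-0.549, -0.836, 0.002], [-0.004, 0.0, -1.0]]
wrist_force: [0.2, 0.6, 0.5]
width: 59.9
```

Request:
{"fn": "drive_tool", "kwargs": {"steps": [[[0, 0, 0], [0, 0, 0], -0.4], [[0, 0, 0], [0, 0, 0], 1], [[0, 0, 0], [0, 0, 0], 1], [[0, 0, 0], [0, 0, 0], 1], [[0, 0, 0], [0, 0, 0], 1]], "grip_force": 70}}

```text
clock: 11.68
tool_pos: [469.2, -198.5, 19.8]
orientation: [[0.835, -0.55, 0.002], [-0.55, -0.835, -0.001], [0.002, -0.0, -1.0]]
wrist_force: [-1.0, 0.6, 5.3]
width: 25.9
```

Request:
{"fn": "drive_tool", "kwargs": {"steps": [[[0, 0, 0], [0, 0, 0], 1], [[0, 0, 0], [0, 0, 0], 1], [[0, 0, 0], [0, 0, 0], 1], [[0, 0, 0], [0, 0, 0], 1], [[0, 0, 0], [0, 0, 0], 1]]}}

```text
clock: 12.1
tool_pos: [469.3, -198.5, 19.8]
orientation: [[0.835, -0.55, 0.002], [-0.55, -0.835, -0.001], [0.002, -0.0, -1.0]]
wrist_force: [-1.7, 1.0, 6.0]
width: 25.8
```

Request:
{"fn": "drive_tool", "kwargs": {"steps": [[[0, 0, 0], [0, 0, -0.1], 1], [[0, 0, 0], [0, 0, -0.3], 1], [[0, 0, 0], [0, 0, -0.5], 1], [[0, 0, 0], [0, 0, -0.8], 1], [[0, 0, 0], [0, 0, -1.0], 1]]}}

```text
clock: 12.52
tool_pos: [468.3, -198.0, 120.5]
orientation: [[0.835, -0.55, 0.001], [-0.55, -0.835, -0.001], [0.001, -0.0, -1.0]]
wrist_force: [0.7, -0.4, -1.4]
width: 26.5
```

Request:
{"fn": "drive_tool", "kwargs": {"steps": [[[0, 0, 0], [0, 0, -0.1], 1], [[0, 0, 0], [0, 0, -0.25], 1], [[0, 0, 0], [0, 0, -0.4], 1], [[0, 0, 0], [0, 0, -0.4], 1], [[0, 0, 0], [0, 0, -0.4], 1]]}}

```text
clock: 12.93
tool_pos: [468.3, -198.1, 158.5]
orientation: [[0.835, -0.551, 0.001], [-0.551, -0.835, -0.001], [0.001, -0.0, -1.0]]
wrist_force: [-0.0, -0.0, -2.4]
width: 25.8
```

```bash
python3 w.py w6; python3 br.py
```

```text
12.9833 [ 467.6 -197.7  157.5] [[0.835, -0.551, -0.001], [-0.551, -0.835, 0.0], [-0.001, 0.0, -1.0]] 25.6 [-25.7   0.4 116.6  -0.   63.    7.7] [-0.1  0.4 -3.1]
[253.5 252.7] rect ((429.5704650878906, -257.04791259765625), (79.03780364990234, 55.539859771728516), 56.57915496826172) [0.011 0.704 1.425]
[255.1 253. ] rect ((428.2867736816406, -258.09466552734375), (22.35349464416504, 22.459367752075195), 56.56833267211914) [0.006 0.72  1.425]
```

View pics/w6.png

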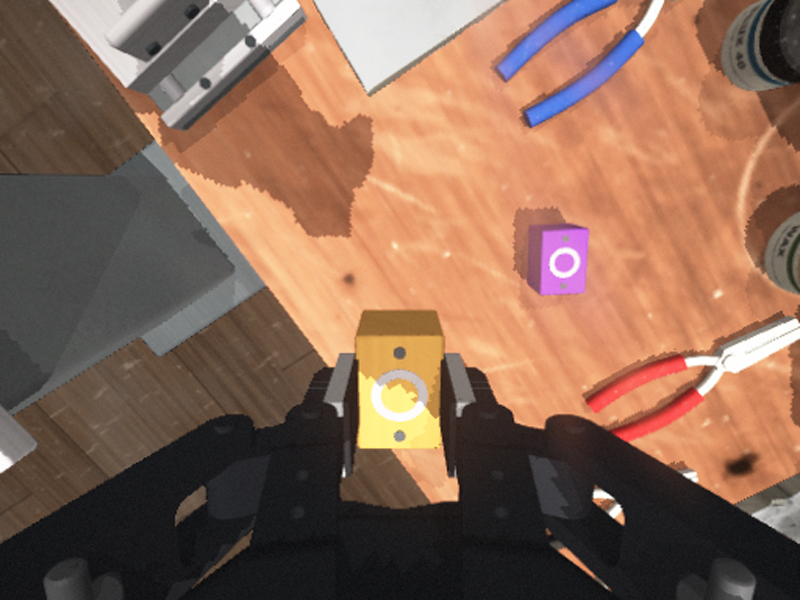

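```bash
cat > held.py <<'E'
from h import *
import sys
s=np.load("w.npy",allow_pickle=True).item()
m=[b for b in blobs(s,(12,70,60),(35,255,255),20) if b[2][1]>190 and 215<b[2][0]<300]
M=np.any([b[3] for b in m],0).astype(np.uint8)
v,u=np.nonzero(M);print(u.min(),u.max(),v.min(),v.max())
T=s["T_tool_cam"]
def ontool(uv,z):
    w=und(s,uv);d=np.c_[w[:,0],-w[:,1],-np.ones(len(w))]@T[:3,:3].T;c=T[:3,3];return c+d*((z-c[2])/d[:,2])[:,None]
if len(sys.argv)>1:
    L=eval(sys.argv[1]);print(ontool(np.array(L)*.64-.18,-10).round(1))
P=cloud(s); 
o=bot.observe()
for uv in ((400,360),(400,430),(370,380),(430,380)):
    a=(np.array(uv)*.64).astype(int);print(((P[a[1]-2:a[1]+3,a[0]-2:a[0]+3].reshape(-1,3)-s["pose"][:3,3])@s["pose"][:3,:3]@T[:3,:3].T+T[:3,3]).mean(0).round(1))
E
python3 held.py "[(400,397),(357,335),(440,335),(357,448),(441,448),(400,353),(400,436)]"
```

```text
244 267 242 263
[[  0.1   1.3 -10. ]
 [-13.1 -19.6 -10. ]
 [ 12.4 -19.6 -10. ]
 [-14.   19.7 -10. ]
 [ 13.6  19.7 -10. ]
 [  0.1 -13.7 -10. ]
 [  0.1  15.2 -10. ]]
[nan nan nan]
[  0.2  13.  -10. ]
[-9.7 -4.5 -9.8]
[ 9.6 -4.5 -9.8]
```

Request:
{"fn": "drive_tool", "kwargs": {"steps": [[[0, 0, 0.05], [-0.1, -0.13, 0], 1], [[0, 0, 0.1], [-0.2, -0.26, 0], 1], [[0, 0, 0.16], [-0.31, -0.4, 0], 1], [[0, 0, 0.22], [-0.42, -0.54, 0], 1], [[0, 0, 0.29], [-0.54, -0.69, 0], 1]]}}

```text
clock: 13.4
tool_pos: [459.6, -109.7, 156.2]
orientation: [[0.503, -0.864, -0.003], [-0.864, -0.503, 0.001], [-0.002, 0.002, -1.0]]
wrist_force: [0.5, -0.8, -2.2]
width: 25.7
```

Request:
{"fn": "drive_tool", "kwargs": {"steps": [[[0, 0, 0.06], [-0.16, -0.08, 0], 1], [[0, 0, 0.12], [-0.32, -0.16, 0], 1], [[0, 0, 0.18], [-0.48, -0.24, 0], 1], [[0, 0, 0.24], [-0.64, -0.31, 0], 1], [[0, 0, 0.29], [-0.79, -0.385, 0], 1]]}}

```text
clock: 13.82
tool_pos: [452.4, -22.0, 156.2]
orientation: [[0.072, -0.997, -0.004], [-0.997, -0.072, 0.0], [-0.001, 0.004, -1.0]]
wrist_force: [-0.5, -0.5, -2.1]
width: 25.8
```

Request:
{"fn": "drive_tool", "kwargs": {"steps": [[[0, 0, 0], [-0.2, 0, 0], 1], [[0, 0, 0], [-0.4, 0, 0], 1], [[0, 0, 0], [-0.6, 0, 0], 1], [[0, 0, 0], [-0.75, 0, 0], 1], [[0, 0, 0], [-0.75, 0, 0], 1]]}}

```text
clock: 14.23
tool_pos: [446.7, 53.8, 156.3]
orientation: [[0.079, -0.997, -0.004], [-0.997, -0.079, 0.001], [-0.001, 0.003, -1.0]]
wrist_force: [1.3, 0.6, -2.5]
width: 25.8
```

```bash
python3 -c "
from h import *
for i in range(3):snap('scene')"; python3 w.py w7
```

```text
14.4333 [447.8  51.2 157.3] [[0.077, -0.997, -0.002], [-0.997, -0.077, -0.001], [0.0, 0.002, -1.0]] 25.8 [  3.4  -6.1 122.8  -0.   63.4  89. ] [ 0.  -0.1 -1.4]
```

View pics/w7.png

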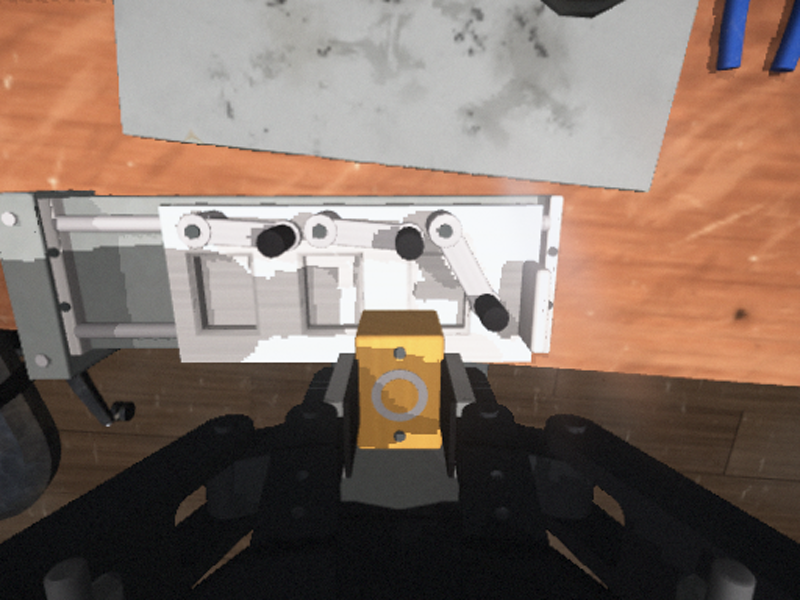

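```bash
python3 - <<'E'
from h import *
s=np.load("w.npy",allow_pickle=True).item()
crop(s,"w7c.png",95,120,255,235,5)
f=lambda L:np.array(L)*.64-.18
print(onz(s,f([(194,231),(320,231),(445,230)]),72).round(1))
E
```

```text
[[478.9 155.6  72. ]
 [483.8  93.9  72. ]
 [489.1  32.3  72. ]]
```

View pics/w7c.png

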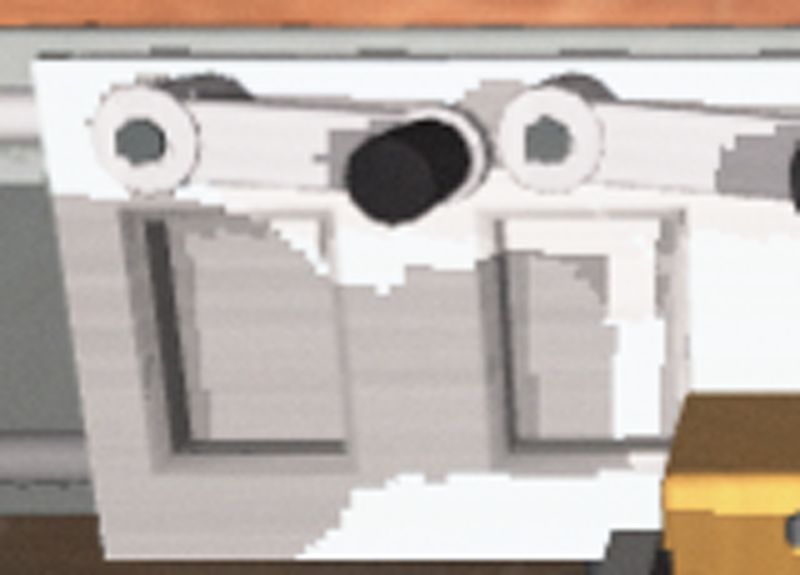

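```bash
python3 - <<'E'
from h import *
s=np.load("w.npy",allow_pickle=True).item()
f=lambda L:np.array(L)/5+[95,120]-0.4
a=onz(s,f([(120,210),(333,210),(358,467),(152,470)]),44);print(a.round(1),a.mean(0))
print(np.linalg.norm(np.diff(a,axis=0),axis=1))
b=onz(s,f([(480,212),(688,210),(492,470)]),44);print(b.round(1),(b[1]+b[2])/2)
print("piv",onz(s,f([(141,140),(547,140)]),72))
E
```

```text
[[461.9 173.   44. ]
 [464.8 136.   44. ]
 [417.2 131.9  44. ]
 [413.8 169.4  44. ]] [439.41269586 152.56581612  44.        ]
[37.05104665 47.82124185 37.71145974]
[[466.5 110.4  44. ]
 [469.7  73.9  44. ]
 [418.5 107.3  44. ]] [444.07835006  90.60601701  44.        ]
piv [[478.87014383 156.54025707  72.        ]
 [483.82652393  94.4253717   72.        ]]
```

Request:
{"fn": "drive_tool", "kwargs": {"steps": [[[0, 0, 0], [-0.2, 0, 0], 1], [[0, 0, 0], [-0.4, 0, 0], 1], [[0, 0, 0], [-0.6, 0, 0], 1], [[0, 0, 0], [-0.8, 0, 0], 1], [[0, 0, 0], [-1.0, 0.01, 0], 1]]}}

```text
clock: 14.85
tool_pos: [439.9, 151.2, 158.0]
orientation: [[0.075, -0.997, -0.0], [-0.997, -0.075, -0.0], [0.0, 0.0, -1.0]]
wrist_force: [0.5, -0.5, -2.6]
width: 25.9
```

Request:
{"fn": "drive_tool", "kwargs": {"steps": [[[0, 0, 0], [-0.01, 0, 0.1], 1], [[0, 0, 0], [-0.01, 0, 0.3], 1], [[0, 0, 0], [-0.01, 0, 0.5], 1], [[0, 0, 0], [-0.01, 0, 0.65], 1], [[0, 0, 0], [-0.01, 0, 0.75], 1]]}}

```text
clock: 15.27
tool_pos: [438.3, 150.8, 80.8]
orientation: [[0.076, -0.997, -0.003], [-0.997, -0.076, -0.001], [0.001, 0.003, -1.0]]
wrist_force: [-0.2, 0.1, -2.6]
width: 25.6
```

```bash
python3 -c "
from h import *
for i in range(5):snap('scene')"; python3 w.py w8; python3 -c "
from h import *
print(rel([439.5,152.4,51.8]))"
```

```text
15.5667 [440.8 152.4  84.4] [[0.076, -0.997, 0.002], [-0.997, -0.076, 0.001], [-0.0, -0.002, -1.0]] 25.9 [ 16.    0.7 125.   -0.   54.2 101.6] [ 0.5 -0.3 -2.1]
[-0.00135164  0.01395528  0.32599604]
```

View pics/w8.png

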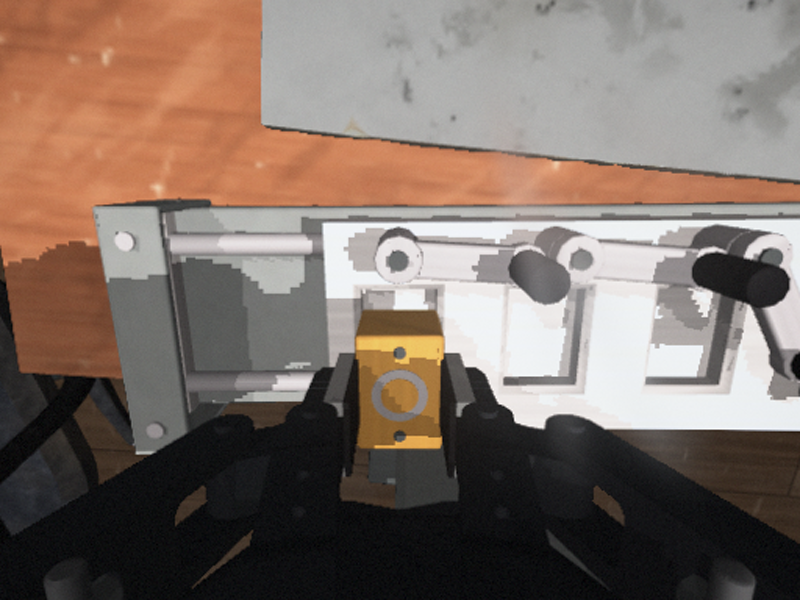

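Request:
{"fn": "drive_tool", "kwargs": {"steps": [[[0, 0, 0], [0, 0.01, 0.05], 1], [[0, 0, 0], [0, 0.01, 0.1], 1], [[0, 0, 0], [0, 0.01, 0.15], 1], [[0, 0, 0], [0, 0.01, 0.2], 1], [[0, 0, 0], [0, 0.01, 0.23], 1]]}}

```text
clock: 15.98
tool_pos: [438.2, 152.2, 59.4]
orientation: [[0.077, -0.997, -0.001], [-0.997, -0.077, -0.0], [0.0, 0.001, -1.0]]
wrist_force: [0.7, 0.4, -1.8]
width: 25.8
```

Request:
{"fn": "drive_tool", "kwargs": {"steps": [[[0, 0, 0], [0, 0, 0.02], 1], [[0, 0, 0], [0, 0, 0.04], 1], [[0, 0, 0], [0, 0, 0.06], 1], [[0, 0, 0], [0, 0, 0.08], 1], [[0, 0, 0], [0, 0, 0.1], 1]]}}

```text
clock: 16.4
tool_pos: [438.8, 152.4, 51.6]
orientation: [[0.077, -0.997, -0.001], [-0.997, -0.077, -0.0], [0.0, 0.001, -1.0]]
wrist_force: [-8.5, -3.5, 26.3]
width: 26.0
```

Request:
{"fn": "drive_tool", "kwargs": {"steps": [[[0, 0, 0], [0, 0, -0.03], 1], [[0, 0, 0], [0, 0, -0.05], 1], [[0, 0, 0], [0, 0, -0.05], 1], [[0, 0, 0], [0, 0, -0.05], 0.2], [[0, 0, 0], [0, 0, -0.05], 0.1]]}}

```text
clock: 16.82
tool_pos: [438.9, 152.4, 55.4]
orientation: [[0.077, -0.997, 0.001], [-0.997, -0.077, 0.0], [-0.0, -0.001, -1.0]]
wrist_force: [-0.3, -0.3, -0.4]
width: 38.5
```

Request:
{"fn": "drive_tool", "kwargs": {"steps": [[[0, 0, 0], [0, 0, 0], 0.1], [[0, 0, 0], [0, 0, 0], 0.1], [[0, 0, 0], [0, 0, -0.1], 0.1], [[0, 0, 0], [0, 0, -0.3], 0.1], [[0, 0, 0], [0, 0, -0.5], 0.1]]}}

```text
clock: 17.23
tool_pos: [437.7, 152.0, 105.6]
orientation: [[0.077, -0.997, -0.002], [-0.997, -0.077, -0.001], [0.0, 0.002, -1.0]]
wrist_force: [-0.5, 1.5, -0.6]
width: 38.3
```

Request:
{"fn": "drive_tool", "kwargs": {"steps": [[[0, 0, 0], [0, 0, -0.2], 0.1], [[0, 0, 0], [0, 0, -0.4], 0.1], [[0, 0, 0], [0, 0, -0.6], 0.1], [[0, 0, 0], [0, 0, -0.8], 0.1], [[0, 0, 0], [0, 0, -0.8], 0.1]]}}

```text
clock: 17.65
tool_pos: [441.8, 153.2, 190.8]
orientation: [[0.077, -0.997, 0.009], [-0.997, -0.077, 0.002], [-0.002, -0.009, -1.0]]
wrist_force: [1.2, 0.1, 0.7]
width: 38.2
```

```bash
python3 w.py w9
```

```text
17.7 [440.8 152.9 188.6] [[0.077, -0.997, 0.006], [-0.997, -0.077, 0.002], [-0.001, -0.006, -1.0]] 38.5 [ 16.1  -6.3 119.5  -0.   66.4 101.7] [ 1.6  0.3 -0.6]
```

View pics/w9.png

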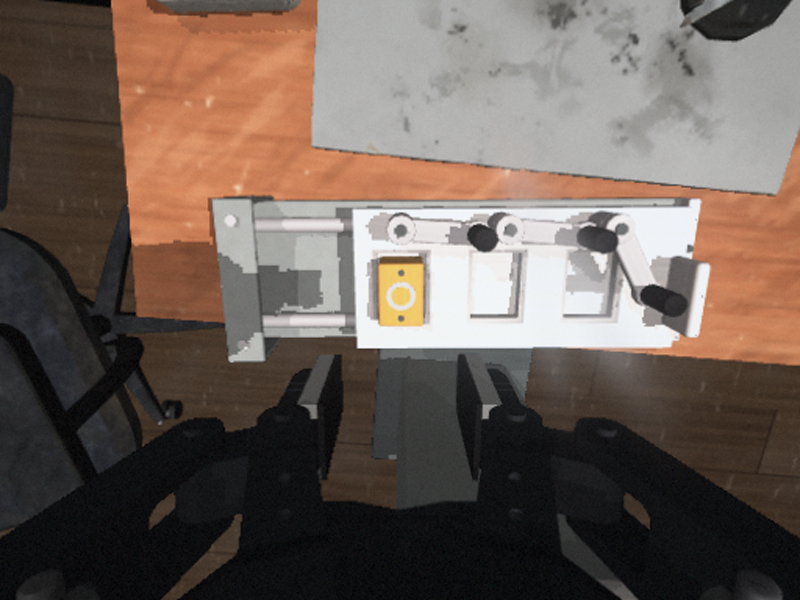

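```bash
python3 - <<'E'
from h import *
s=np.load("w.npy",allow_pickle=True).item();P=cloud(s)
f=lambda L:np.array(L)*.64-.18
print(onz(s,f([(401,294)]),65))
for uv in((401,265),(401,320),(388,290),(416,290)):
  a=(np.array(uv)*.64).astype(int);print(P[a[1],a[0]].round(1))
t=snap("top")
crop(t,"t2.png",95,150,395,245,2)
for i,st,ce,m in blobs(t,(15,90,100),(32,255,255),100):
  if st[1]>170:
    m=cv2.morphologyEx(m.astype(np.uint8),cv2.MORPH_CLOSE,np.ones((5,5)))
    ct=max(cv2.findContours(m,cv2.RETR_EXTERNAL,cv2.CHAIN_APPROX_NONE)[0],key=len)
    q=onz(t,ct[:,0],30)[:,:2].astype(np.float32); print("rect",ce,cv2.minAreaRect(q))
E
```

```text
[[439.60333585 152.65989207  65.        ]]
[457.4 154.5  63.2]
[422.6 151.8  61.5]
[440.8 160.9  60.6]
[442.7 143.8  62.8]
rect [151.11678832 217.13138686] ((438.858642578125, 156.13381958007812), (42.64988708496094, 33.11166763305664), 2.313873291015625)
rect [359.53103448 219.75862069] ((440.8354797363281, -372.5582275390625), (29.744808197021484, 41.406494140625), 75.34664154052734)
```

View pics/t2.png

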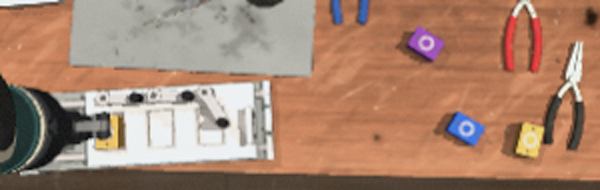

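Request:
{"fn": "drive_tool", "kwargs": {"steps": [[[0, 0, 0], [0.2, 0.02, 0], -0.4], [[0, 0, 0], [0.4, 0.03, 0], -0.4], [[0, 0, 0], [0.6, 0.05, 0], -0.4], [[0, 0, 0], [0.8, 0.06, 0], -0.4], [[0, 0, 0], [1.0, 0.08, 0], -0.4]]}}

```text
clock: 18.17
tool_pos: [437.1, 51.1, 183.7]
orientation: [[0.077, -0.997, -0.003], [-0.997, -0.077, -0.0], [-0.0, 0.003, -1.0]]
wrist_force: [0.6, 0.2, 0.1]
width: 60.2
```

Request:
{"fn": "drive_tool", "kwargs": {"steps": [[[0, 0, 0], [0.2, 0.02, 0], -0.4], [[0, 0, 0], [0.4, 0.03, 0], -0.4], [[0, 0, 0], [0.6, 0.05, 0], -0.4], [[0, 0, 0], [0.8, 0.06, 0], -0.4], [[0, 0, 0], [1.0, 0.08, 0], -0.4]]}}

```text
clock: 18.58
tool_pos: [436.8, -49.1, 183.7]
orientation: [[0.077, -0.997, -0.003], [-0.997, -0.077, 0.0], [-0.001, 0.003, -1.0]]
wrist_force: [0.4, -0.1, -0.5]
width: 59.9
```

Request:
{"fn": "drive_tool", "kwargs": {"steps": [[[0, 0, 0], [0.2, 0.02, 0], -0.4], [[0, 0, 0], [0.4, 0.03, 0], -0.4], [[0, 0, 0], [0.6, 0.05, 0], -0.4], [[0, 0, 0], [0.8, 0.06, 0], -0.4], [[0, 0, 0], [1.0, 0.08, 0], -0.4]]}}

```text
clock: 19.0
tool_pos: [436.5, -149.2, 183.6]
orientation: [[0.076, -0.997, -0.003], [-0.997, -0.076, 0.001], [-0.001, 0.003, -1.0]]
wrist_force: [-0.1, 0.8, -0.3]
width: 59.8
```

Request:
{"fn": "drive_tool", "kwargs": {"steps": [[[0, 0, 0], [0.2, 0.02, 0], -0.4], [[0, 0, 0], [0.4, 0.03, 0], -0.4], [[0, 0, 0], [0.6, 0.05, 0], -0.4], [[0, 0, 0], [0.8, 0.06, 0], -0.4], [[0, 0, 0], [1.0, 0.08, 0], -0.4]]}}

```text
clock: 19.42
tool_pos: [436.3, -249.3, 183.5]
orientation: [[0.077, -0.997, -0.002], [-0.997, -0.077, 0.002], [-0.002, 0.002, -1.0]]
wrist_force: [0.5, 0.7, 0.2]
width: 59.8
```

Request:
{"fn": "drive_tool", "kwargs": {"steps": [[[0, 0, 0.04], [0.2, 0.02, 0], -0.4], [[0, 0, 0.08], [0.4, 0.03, 0], -0.4], [[0, 0, 0.12], [0.6, 0.05, 0], -0.4], [[0, 0, 0.16], [0.8, 0.06, 0], -0.4], [[0, 0, 0.21], [1.0, 0.08, 0], -0.4]]}}

```text
clock: 19.83
tool_pos: [436.1, -349.5, 183.3]
orientation: [[-0.254, -0.967, -0.002], [-0.967, 0.254, 0.002], [-0.002, 0.003, -1.0]]
wrist_force: [0.4, -0.3, 0.5]
width: 59.7
```

```bash
python3 -c "
from h import *
for i in range(4):snap('scene')"; python3 w.py w10;python3 br.py
```

```text
20.0833 [ 436.3 -348.2  183.9] [[-0.25, -0.968, -0.002], [-0.968, 0.25, 0.002], [-0.002, 0.002, -1.0]] 59.5 [-41.2   4.7 109.2   0.   66.3  63.3] [ 0.4 -0.3 -0.3]
[277.  167.1] rect ((440.58587646484375, -372.1831970214844), (26.98122215270996, 38.724910736083984), 75.95928192138672) [ 0.224 -0.105  1.689]
```

View pics/w10.png

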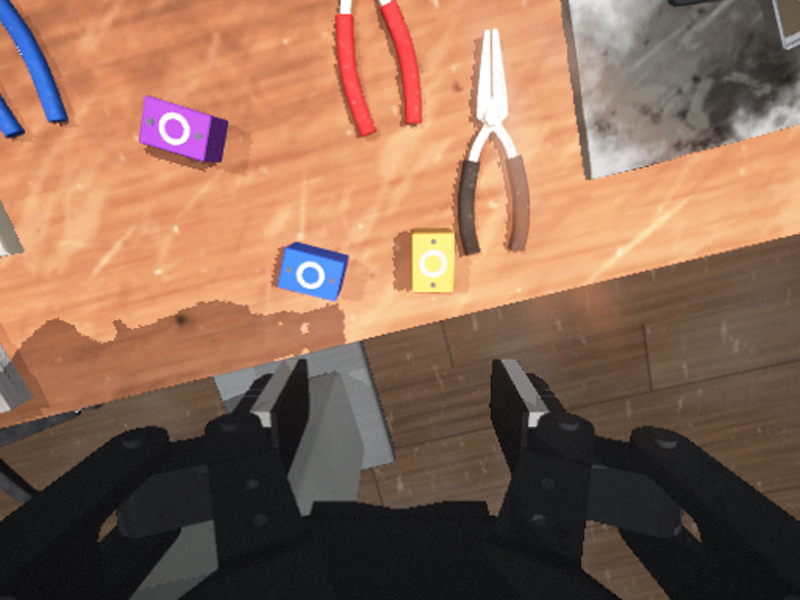

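Request:
{"fn": "drive_tool", "kwargs": {"steps": [[[0, 0, 0], [0.08, -0.04, 0.1], -0.4], [[0, 0, 0], [0.16, -0.08, 0.3], -0.4], [[0, 0, 0], [0.22, -0.1, 0.5], -0.4], [[0, 0, 0], [0.225, -0.105, 0.75], -0.4], [[0, 0, 0], [0.225, -0.105, 1.0], -0.4]]}}

```text
clock: 20.5
tool_pos: [442.0, -373.7, 84.1]
orientation: [[-0.249, -0.968, 0.001], [-0.968, 0.249, -0.001], [0.001, -0.001, -1.0]]
wrist_force: [0.3, -0.2, 0.7]
width: 60.0
```

Request:
{"fn": "drive_tool", "kwargs": {"steps": [[[0, 0, 0], [0, 0, 0.2], -0.4], [[0, 0, 0], [0, 0, 0.4], -0.4], [[0, 0, 0], [0, 0, 0.55], -0.4], [[0, 0, 0], [0, 0, 0.62], -0.4], [[0, 0, 0], [0, 0, 0.65], -0.4]]}}

```text
clock: 20.92
tool_pos: [440.5, -372.1, 18.1]
orientation: [[-0.249, -0.968, -0.003], [-0.968, 0.249, 0.002], [-0.002, 0.003, -1.0]]
wrist_force: [0.6, -0.2, 0.3]
width: 59.5
```

Request:
{"fn": "drive_tool", "kwargs": {"steps": [[[0, 0, 0], [0, 0, 0], -0.4], [[0, 0, 0], [0, 0, 0], 1], [[0, 0, 0], [0, 0, 0], 1], [[0, 0, 0], [0, 0, 0], 1], [[0, 0, 0], [0, 0, 0], 1]]}}

```text
clock: 21.33
tool_pos: [442.7, -374.6, 22.0]
orientation: [[-0.25, -0.968, 0.002], [-0.968, 0.25, -0.002], [0.001, -0.003, -1.0]]
wrist_force: [0.2, 0.3, 5.4]
width: 25.7
```

Request:
{"fn": "drive_tool", "kwargs": {"steps": [[[0, 0, 0], [0, 0, 0], 1], [[0, 0, 0], [0, 0, 0], 1], [[0, 0, 0], [0, 0, -0.1], 1], [[0, 0, 0], [0, 0, -0.3], 1], [[0, 0, 0], [0, 0, -0.6], 1]]}}

```text
clock: 21.75
tool_pos: [439.0, -371.4, 77.9]
orientation: [[-0.251, -0.968, -0.006], [-0.968, 0.251, 0.005], [-0.003, 0.007, -1.0]]
wrist_force: [0.1, 0.0, -2.1]
width: 25.9
```

Request:
{"fn": "drive_tool", "kwargs": {"steps": [[[0, 0, 0], [0, 0, -0.2], 1], [[0, 0, 0], [0, 0, -0.4], 1], [[0, 0, 0], [0, 0, -0.6], 1], [[0, 0, 0], [0, 0, -0.8], 1], [[0, 0, 0], [0, 0, -0.8], 1]]}}

```text
clock: 22.17
tool_pos: [443.7, -375.7, 165.5]
orientation: [[-0.251, -0.968, 0.006], [-0.968, 0.25, -0.006], [0.004, -0.007, -1.0]]
wrist_force: [0.9, -1.0, -0.4]
width: 25.3
```

```bash
python3 -c "
from h import *
for i in range(2):snap('scene')"; python3 w.py w11;python3 held.py "[(400,397),(357,335),(440,335),(357,448),(441,448),(400,353),(400,436)]"
```

```text
22.3167 [ 441.  -373.2  159.5] [[-0.251, -0.968, -0.001], [-0.968, 0.251, 0.001], [-0.0, 0.001, -1.0]] 25.7 [-42.7   7.9 108.4  -0.   63.8  61.8] [-0.9  0.8 -2.2]
244 267 243 265
[[ -0.3   1.8 -10. ]
 [-13.5 -19.1 -10. ]
 [ 12.  -19.1 -10. ]
 [-14.4  20.2 -10. ]
 [ 13.2  20.2 -10. ]
 [ -0.3 -13.2 -10. ]
 [ -0.3  15.8 -10. ]]
[ -0.2 -10.1  -7.9]
[-0.2 14.9 -7.7]
[-10.2  -3.   -7.6]
[ 9.3 -2.9 -7.5]
```

View pics/w11.png

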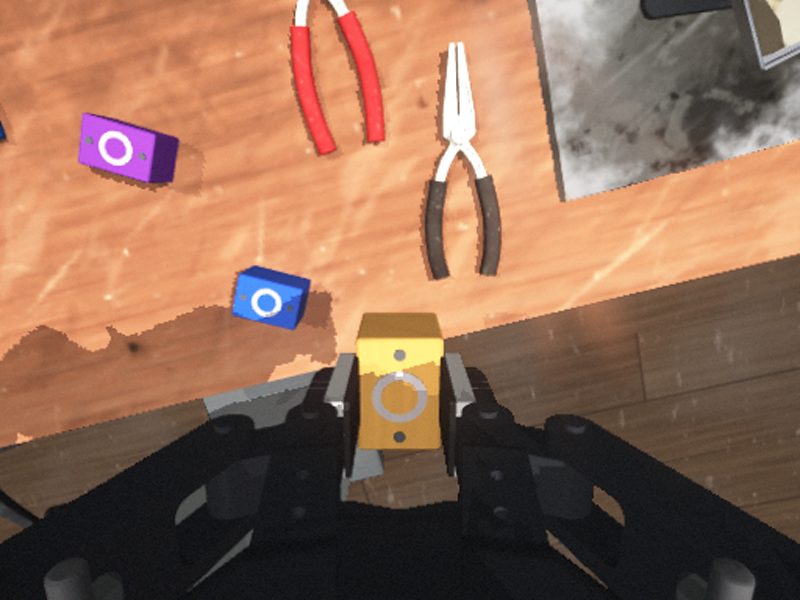

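Request:
{"fn": "drive_tool", "kwargs": {"steps": [[[0, 0, -0.04], [-0.18, 0.05, 0], 1], [[0, 0, -0.08], [-0.36, 0.1, 0], 1], [[0, 0, -0.12], [-0.54, 0.14, 0], 1], [[0, 0, -0.16], [-0.72, 0.19, 0], 1], [[0, 0, -0.21], [-0.9, 0.23, 0], 1]]}}

```text
clock: 22.73
tool_pos: [440.1, -278.9, 157.6]
orientation: [[0.079, -0.997, -0.004], [-0.997, -0.079, 0.003], [-0.003, 0.004, -1.0]]
wrist_force: [0.3, 0.4, -1.8]
width: 25.7
```

Request:
{"fn": "drive_tool", "kwargs": {"steps": [[[0, 0, 0], [-0.18, -0.02, 0], 1], [[0, 0, 0], [-0.36, -0.04, 0], 1], [[0, 0, 0], [-0.55, -0.05, 0], 1], [[0, 0, 0], [-0.74, -0.06, 0], 1], [[0, 0, 0], [-0.93, -0.08, 0], 1]]}}

```text
clock: 23.15
tool_pos: [440.8, -185.8, 157.8]
orientation: [[0.076, -0.997, -0.004], [-0.997, -0.076, 0.002], [-0.002, 0.004, -1.0]]
wrist_force: [-0.2, -0.0, -1.6]
width: 25.7
```

Request:
{"fn": "drive_tool", "kwargs": {"steps": [[[0, 0, 0], [-0.18, -0.02, 0], 1], [[0, 0, 0], [-0.36, -0.04, 0], 1], [[0, 0, 0], [-0.55, -0.05, 0], 1], [[0, 0, 0], [-0.74, -0.06, 0], 1], [[0, 0, 0], [-0.93, -0.08, 0], 1]]}}

```text
clock: 23.57
tool_pos: [441.6, -92.8, 157.9]
orientation: [[0.076, -0.997, -0.004], [-0.997, -0.076, 0.001], [-0.001, 0.004, -1.0]]
wrist_force: [0.0, 0.4, -1.9]
width: 25.9
```

Request:
{"fn": "drive_tool", "kwargs": {"steps": [[[0, 0, 0], [-0.18, -0.02, 0], 1], [[0, 0, 0], [-0.36, -0.04, 0], 1], [[0, 0, 0], [-0.55, -0.05, 0], 1], [[0, 0, 0], [-0.74, -0.06, 0], 1], [[0, 0, 0], [-0.93, -0.08, 0], 1]]}}

```text
clock: 23.98
tool_pos: [442.4, 0.2, 157.9]
orientation: [[0.076, -0.997, -0.004], [-0.997, -0.076, 0.0], [-0.001, 0.004, -1.0]]
wrist_force: [0.5, 0.0, -1.6]
width: 25.3
```

Request:
{"fn": "drive_tool", "kwargs": {"steps": [[[0, 0, 0], [-0.18, -0.02, 0], 1], [[0, 0, 0], [-0.36, -0.04, 0], 1], [[0, 0, 0], [-0.55, -0.05, 0], 1], [[0, 0, 0], [-0.74, -0.06, 0], 1], [[0, 0, 0], [-0.9, -0.08, 0], 1]]}}

```text
clock: 24.4
tool_pos: [443.5, 90.5, 157.9]
orientation: [[0.077, -0.997, -0.004], [-0.997, -0.077, -0.0], [0.0, 0.004, -1.0]]
wrist_force: [1.4, 0.1, -0.8]
width: 25.5
```

```bash
python3 -c "
from h import *
for i in range(4):snap('scene')"; python3 w.py w12; python3 -c "
from h import *
print(rel([444.7,90.8,54.3]))"
```

```text
24.65 [444.4  89.  158.9] [[0.077, -0.997, -0.003], [-0.997, -0.077, -0.001], [0.001, 0.003, -1.0]] 25.5 [  8.2  -5.9 122.4  -0.   63.6  93.8] [-0.4  0.3 -1. ]
[-0.01843677 -0.00680111  1.04582155]
```

View pics/w12.png

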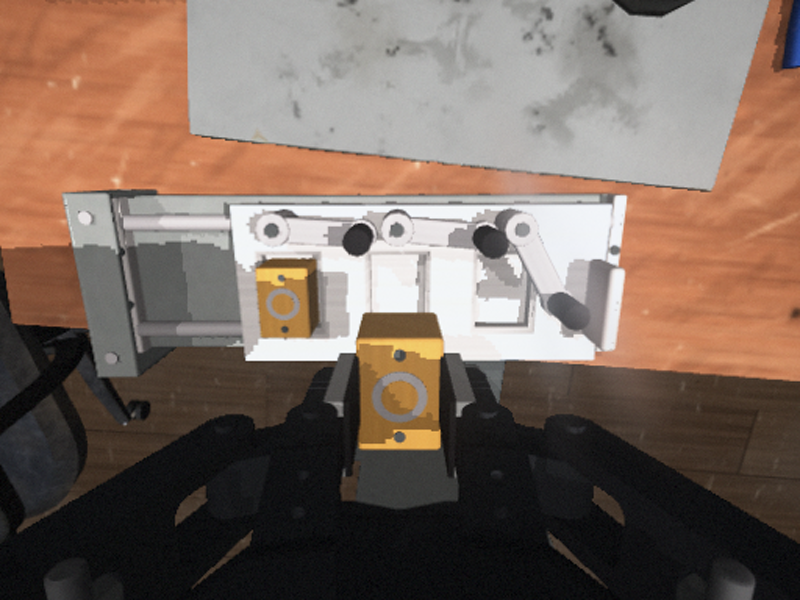

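Request:
{"fn": "drive_tool", "kwargs": {"steps": [[[0, 0, 0], [-0.02, -0.01, 0.15], 1], [[0, 0, 0], [-0.02, -0.01, 0.3], 1], [[0, 0, 0], [-0.02, -0.01, 0.5], 1], [[0, 0, 0], [-0.02, -0.01, 0.65], 1], [[0, 0, 0], [-0.02, -0.01, 0.75], 1]]}}

```text
clock: 25.07
tool_pos: [444.9, 90.4, 83.1]
orientation: [[0.075, -0.997, -0.003], [-0.997, -0.075, -0.001], [0.001, 0.003, -1.0]]
wrist_force: [-0.7, -0.5, -2.1]
width: 25.6
```

Request:
{"fn": "drive_tool", "kwargs": {"steps": [[[0, 0, 0], [0, 0, 0.0], 1], [[0, 0, 0], [0, 0, 0.0], 1], [[0, 0, 0], [0, 0, 0.05], 1], [[0, 0, 0], [0, 0, 0.1], 1], [[0, 0, 0], [0, 0, 0.15], 1]]}}

```text
clock: 25.48
tool_pos: [447.3, 91.7, 70.8]
orientation: [[0.077, -0.997, 0.002], [-0.997, -0.077, 0.0], [-0.0, -0.002, -1.0]]
wrist_force: [-0.5, -0.8, -2.1]
width: 25.8
```

```bash
python3 w.py w13; python3 -c "
from h import *
for i in range(2):snap('scene')
print(rel([444.7,90.8,54.3]))"
```

```text
25.5333 [446.1  91.6  69.5] [[0.077, -0.997, -0.0], [-0.997, -0.077, -0.0], [0.0, 0.0, -1.0]] 25.8 [  8.5   0.8 126.8  -0.   52.4  94.1] [-0.8  0.  -2.4]
[0.00704459 0.01344577 0.15662621]
```

Request:
{"fn": "drive_tool", "kwargs": {"steps": [[[0, 0, 0], [0.01, 0.01, 0.02], 1], [[0, 0, 0], [0.01, 0.01, 0.05], 1], [[0, 0, 0], [0.01, 0.01, 0.08], 1], [[0, 0, 0], [0.01, 0.01, 0.11], 1], [[0, 0, 0], [0.01, 0.01, 0.14], 1]]}}

```text
clock: 26.05
tool_pos: [445.4, 90.6, 56.0]
orientation: [[0.077, -0.997, -0.0], [-0.997, -0.077, 0.0], [-0.0, 0.0, -1.0]]
wrist_force: [0.0, -0.3, -1.4]
width: 25.5
```

Request:
{"fn": "drive_tool", "kwargs": {"steps": [[[0, 0, 0], [0, 0, 0.01], 1], [[0, 0, 0], [0, 0, 0.02], 1], [[0, 0, 0], [0, 0, 0.03], 1], [[0, 0, 0], [0, 0, 0.04], 1], [[0, 0, 0], [0, 0, 0.04], 1]]}}

```text
clock: 26.47
tool_pos: [445.3, 90.6, 54.0]
orientation: [[0.077, -0.997, -0.001], [-0.997, -0.077, -0.0], [0.0, 0.001, -1.0]]
wrist_force: [-7.7, -1.3, 13.6]
width: 25.6
```

Request:
{"fn": "drive_tool", "kwargs": {"steps": [[[0, 0, 0], [0, 0, -0.02], 1], [[0, 0, 0], [0, 0, -0.04], 1], [[0, 0, 0], [0, 0, -0.04], 1], [[0, 0, 0], [0, 0, -0.04], 0.2], [[0, 0, 0], [0, 0, -0.04], 0.1]]}}

```text
clock: 26.88
tool_pos: [445.6, 90.6, 56.3]
orientation: [[0.077, -0.997, 0.0], [-0.997, -0.077, 0.0], [-0.0, -0.0, -1.0]]
wrist_force: [-0.2, 0.1, 0.3]
width: 38.2
```

Request:
{"fn": "drive_tool", "kwargs": {"steps": [[[0, 0, 0], [0, 0, 0], 0.1], [[0, 0, 0], [0, 0, 0], 0.1], [[0, 0, 0], [0, 0, -0.1], 0.1], [[0, 0, 0], [0, 0, -0.3], 0.1], [[0, 0, 0], [0, 0, -0.5], 0.1]]}}

```text
clock: 27.3
tool_pos: [444.5, 90.4, 106.5]
orientation: [[0.077, -0.997, -0.002], [-0.997, -0.077, -0.0], [0.0, 0.002, -1.0]]
wrist_force: [0.2, 0.2, -0.5]
width: 38.7
```

Request:
{"fn": "drive_tool", "kwargs": {"steps": [[[0, 0, 0], [0, 0, -0.2], 0.1], [[0, 0, 0], [0, 0, -0.4], 0.1], [[0, 0, 0], [0, 0, -0.6], 0.1], [[0, 0, 0], [0, 0, -0.8], 0.1], [[0, 0, 0], [0, 0, -0.8], 0.1]]}}

```text
clock: 27.72
tool_pos: [448.6, 91.0, 191.7]
orientation: [[0.077, -0.997, 0.009], [-0.997, -0.077, 0.001], [-0.001, -0.009, -1.0]]
wrist_force: [1.6, 0.4, 0.1]
width: 38.3
```

Request:
{"fn": "drive_tool", "kwargs": {"steps": [[[0, 0, -0.075], [0, 0, 0], 0.1], [[0, 0, -0.15], [0, 0, 0], 0.1], [[0, 0, -0.22], [0, 0, 0], 0.1], [[0, 0, -0.3], [0, 0, 0], 0.1], [[0, 0, -0.37], [0, 0, 0], 0.1]]}}

```text
clock: 28.13
tool_pos: [445.0, 90.5, 186.0]
orientation: [[0.616, -0.788, -0.001], [-0.788, -0.616, -0.0], [-0.0, 0.001, -1.0]]
wrist_force: [-0.9, -0.1, -0.8]
width: 38.8
```

Request:
{"fn": "drive_tool", "kwargs": {"steps": [[[0, 0, -0.07], [0, 0, 0], 0.1], [[0, 0, -0.13], [0, 0, 0], 0.1], [[0, 0, -0.13], [0, 0, 0], 0.1], [[0, 0, -0.13], [0, 0, 0], 0.1], [[0, 0, -0.13], [0, 0, 0], 0.1]]}}

```text
clock: 28.55
tool_pos: [445.2, 90.5, 186.1]
orientation: [[0.758, -0.653, -0.0], [-0.653, -0.758, -0.0], [-0.0, 0.0, -1.0]]
wrist_force: [0.9, 0.2, -0.0]
width: 38.3
```

```bash
python3 w.py w14
```

```text
28.6 [445.3  90.5 186.1] [[0.758, -0.652, -0.0], [-0.652, -0.758, -0.0], [-0.0, 0.0, -1.0]] 38.5 [  8.3  -7.3 120.7  -0.   66.7  49.1] [-1.1 -0.6  0.3]
```

View pics/w14.png

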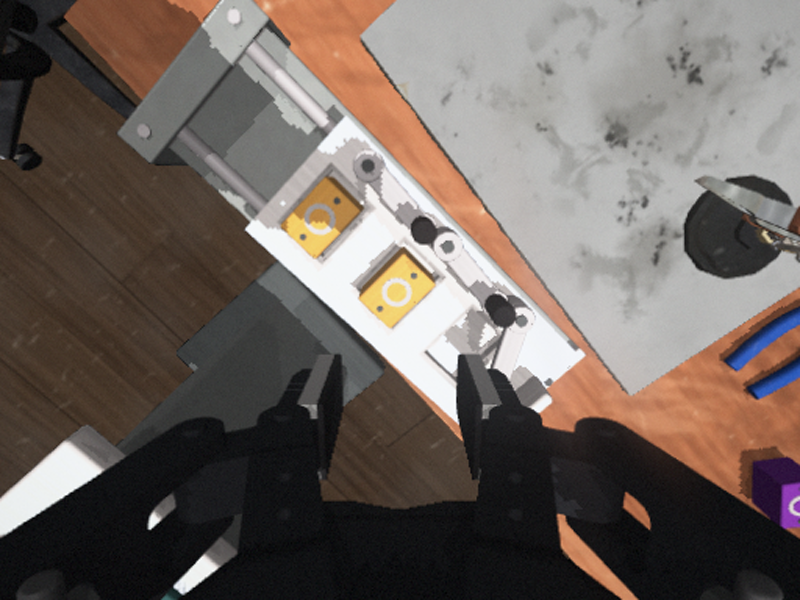

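Request:
{"fn": "drive_tool", "kwargs": {"steps": [[[0, 0, 0], [0.04, -0.12, 0.1], 0.1], [[0, 0, 0], [0.08, -0.25, 0.2], 0.1], [[0, 0, 0], [0.12, -0.38, 0.3], 0.1], [[0, 0, 0], [0.12, -0.38, 0.35], 0.1], [[0, 0, 0], [0.12, -0.38, 0.35], 0.1]]}}

```text
clock: 29.02
tool_pos: [478.2, 111.5, 149.7]
orientation: [[0.759, -0.651, -0.003], [-0.651, -0.759, -0.001], [-0.002, 0.003, -1.0]]
wrist_force: [-0.1, 0.7, 0.1]
width: 38.3
```

```bash
python3 -c "
from h import *
for i in range(3):snap('scene')"; python3 w.py w15; python3 -c "
from h import *
print(rel([479,111.5,77]))"
```

```text
29.2167 [479.1 111.3 151.7] [[0.759, -0.651, 0.0], [-0.651, -0.759, -0.0], [0.0, -0.0, -1.0]] 38.5 [ 10.2  -1.1 118.8  -0.   62.3  50.8] [ 0.  -0.5 -1. ]
[-1.64834195e-03 -6.42871533e-04  7.47493140e-01]
```

View pics/w15.png

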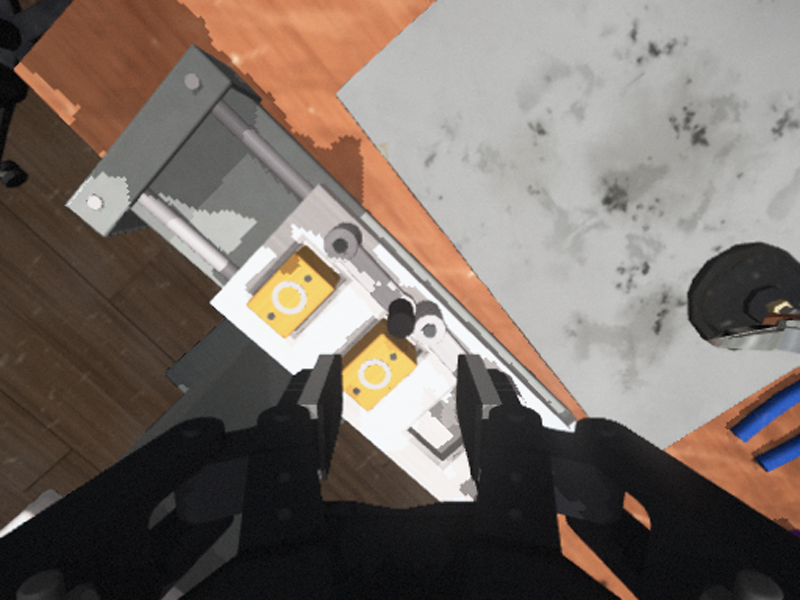

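Request:
{"fn": "drive_tool", "kwargs": {"steps": [[[0, 0, 0], [0, 0, 0.2], 0.1], [[0, 0, 0], [0, 0, 0.4], 0.1], [[0, 0, 0], [0, 0, 0.6], 0.1], [[0, 0, 0], [0, 0, 0.7], 0.1], [[0, 0, 0], [0, 0, 0.75], 0.5]]}}

```text
clock: 29.63
tool_pos: [477.9, 111.2, 75.1]
orientation: [[0.759, -0.651, -0.002], [-0.651, -0.759, -0.0], [-0.001, 0.002, -1.0]]
wrist_force: [0.3, 0.2, 0.6]
width: 27.7
```

Request:
{"fn": "drive_tool", "kwargs": {"steps": [[[0, 0, 0], [0, 0, 0], 0.55], [[0, 0, 0], [0, 0, 0], 0.55], [[0, 0, 0], [0, 0, 0], 0.55], [[0, 0, 0], [0, 0, 0], 0.55], [[0, 0, 0], [0, 0, 0], 0.55]]}}

```text
clock: 30.05
tool_pos: [480.2, 111.8, 77.4]
orientation: [[0.759, -0.651, 0.002], [-0.651, -0.759, 0.0], [0.001, -0.002, -1.0]]
wrist_force: [0.7, -0.1, 0.4]
width: 19.2
```

Request:
{"fn": "drive_tool", "kwargs": {"steps": [[[0, 0, 0], [-0.06, 0.04, 0], 0.55], [[0, 0, 0], [-0.14, 0.08, 0], 0.55], [[0, 0, 0], [-0.21, 0.1, 0], 0.55], [[0, 0, 0], [-0.29, 0.11, 0], 0.55], [[0, 0, 0], [-0.36, 0.1, 0], 0.55]]}}

```text
clock: 30.47
tool_pos: [443.8, 127.6, 76.0]
orientation: [[0.759, -0.651, -0.001], [-0.651, -0.759, -0.0], [-0.001, 0.001, -1.0]]
wrist_force: [0.4, -1.7, 0.2]
width: 19.2
```

Request:
{"fn": "drive_tool", "kwargs": {"steps": [[[0, 0, 0], [-0.08, -0.02, 0], 0.55], [[0, 0, 0], [-0.15, -0.05, 0], 0.55], [[0, 0, 0], [-0.21, -0.1, 0], 0.55], [[0, 0, 0], [-0.27, -0.15, 0], 0.55], [[0, 0, 0], [-0.28, -0.16, 0], 0.55]]}}

```text
clock: 30.88
tool_pos: [434.6, 158.8, 76.3]
orientation: [[0.76, -0.65, 0.0], [-0.65, -0.76, -0.001], [0.0, 0.0, -1.0]]
wrist_force: [1.9, -4.3, -0.2]
width: 19.3
```

Request:
{"fn": "drive_tool", "kwargs": {"steps": [[[0, 0, 0], [0.03, 0, 0], 0.5], [[0, 0, 0], [0.03, 0, 0], 0.1], [[0, 0, 0], [0.03, 0, 0], 0.1], [[0, 0, 0], [0.03, 0, -0.1], 0.1], [[0, 0, 0], [0.03, 0, -0.3], 0.1]]}}

```text
clock: 31.3
tool_pos: [434.6, 155.0, 104.5]
orientation: [[0.759, -0.651, -0.006], [-0.651, -0.759, -0.001], [-0.003, 0.005, -1.0]]
wrist_force: [-0.2, -0.3, 0.2]
width: 38.6
```

Request:
{"fn": "drive_tool", "kwargs": {"steps": [[[0, 0, 0], [0, 0, -0.2], 0.1], [[0, 0, 0], [0, 0, -0.4], 0.1], [[0, 0, 0], [0, 0, -0.6], 0.1], [[0, 0, 0], [0, 0, -0.6], 0.1], [[0, 0, 0], [0, 0, -0.6], 0.1]]}}

```text
clock: 31.72
tool_pos: [438.2, 156.1, 168.3]
orientation: [[0.759, -0.651, 0.004], [-0.651, -0.759, 0.001], [0.002, -0.004, -1.0]]
wrist_force: [0.4, 0.1, -0.8]
width: 38.1
```

```bash
python3 w.py w16; python3 -c "
from h import *
print(rel([483.7,49.9,150]))"
```

```text
31.7667 [437.1 155.8 166.8] [[0.759, -0.651, 0.001], [-0.651, -0.759, 0.0], [0.001, -0.001, -1.0]] 38.7 [ 16.5  -5.2 120.9   0.   64.2  57.2] [-0.2  0.3 -0.6]
[1.04315734 0.50047422 0.16807298]
```

View pics/w16.png

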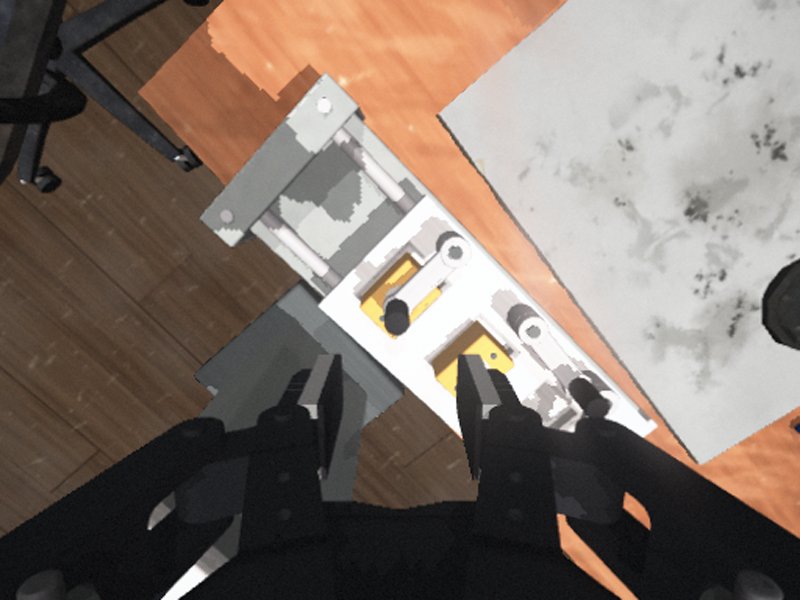

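Request:
{"fn": "drive_tool", "kwargs": {"steps": [[[0, 0, 0], [0.25, 0.12, 0], 0.1], [[0, 0, 0], [0.5, 0.25, 0], 0.1], [[0, 0, 0], [0.75, 0.38, 0.05], 0.1], [[0, 0, 0], [1.0, 0.5, 0.1], 0.1], [[0, 0, 0], [1.0, 0.5, 0.17], 0.1]]}}

```text
clock: 32.18
tool_pos: [481.2, 49.3, 148.2]
orientation: [[0.757, -0.653, -0.0], [-0.653, -0.757, -0.002], [0.001, 0.002, -1.0]]
wrist_force: [-0.1, -0.2, -0.1]
width: 38.4
```

```bash
python3 -c "
from h import *
for i in range(3):snap('scene')"; python3 w.py w17; python3 - <<'E'
from h import *
s=np.load("w.npy",allow_pickle=True).item()
crop(s,"w17c.png",200,130,340,235,5)
print(rel([483.7,49.9,77]))
E
```

```text
32.3833 [478.9  53.2 148. ] [[0.759, -0.651, -0.003], [-0.651, -0.759, 0.0], [-0.003, 0.002, -1.0]] 38.6 [  3.4  -1.9 119.9   0.   62.1  44. ] [ 0.  -0.1  0.8]
[ 0.05991971 -0.0076645   0.70942034]
```

View pics/w17.png

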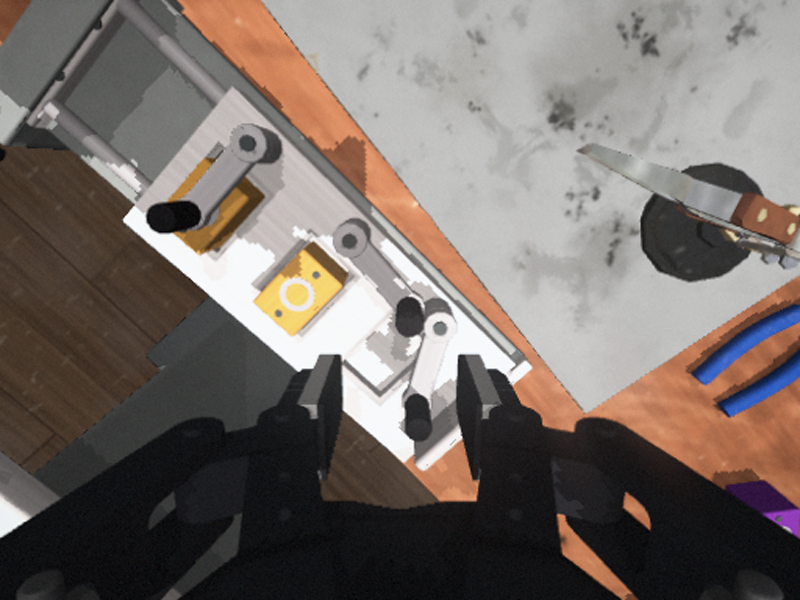

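Request:
{"fn": "drive_tool", "kwargs": {"steps": [[[0, 0, 0], [0.04, 0, 0.1], 0.1], [[0, 0, 0], [0.04, 0, 0.3], 0.1], [[0, 0, 0], [0.04, 0, 0.5], 0.1], [[0, 0, 0], [0.04, 0, 0.63], 0.1], [[0, 0, 0], [0.04, 0, 0.72], 0.1]]}}

```text
clock: 32.8
tool_pos: [481.8, 51.0, 75.2]
orientation: [[0.76, -0.65, -0.003], [-0.65, -0.76, -0.0], [-0.002, 0.002, -1.0]]
wrist_force: [-0.4, 0.8, 0.7]
width: 38.4
```

Request:
{"fn": "drive_tool", "kwargs": {"steps": [[[0, 0, 0], [0, 0, 0], 0.1], [[0, 0, 0], [0, 0, 0], 0.3], [[0, 0, 0], [0, 0, 0], 0.55], [[0, 0, 0], [0, 0, 0], 0.55], [[0, 0, 0], [0, 0, 0], 0.55]]}}

```text
clock: 33.22
tool_pos: [484.3, 50.3, 78.4]
orientation: [[0.759, -0.651, 0.002], [-0.651, -0.759, 0.0], [0.002, -0.002, -1.0]]
wrist_force: [0.4, 0.1, -0.9]
width: 19.3
```

```bash
python3 -c "
from h import *
for i in range(2):snap('scene')
o=bot.observe();print(o['tool_pos'],o['wrist_force'],o['width'],rel([483.7,49.9,77]))"
```

```text
[483.91737078  50.23359778  78.07488419] [-0.26174323  0.67890155  0.13300834] 18.934281366189442 [0.00050944 0.00395902 0.01074514]
```

Aligned; same arc for lever 2.

Request:
{"fn": "drive_tool", "kwargs": {"steps": [[[0, 0, 0], [-0.06, 0.04, 0], 0.55], [[0, 0, 0], [-0.14, 0.08, 0], 0.55], [[0, 0, 0], [-0.21, 0.1, 0], 0.55], [[0, 0, 0], [-0.29, 0.11, 0], 0.55], [[0, 0, 0], [-0.36, 0.1, 0], 0.55]]}}

```text
clock: 33.73
tool_pos: [448.2, 66.2, 77.2]
orientation: [[0.759, -0.651, -0.001], [-0.651, -0.759, -0.0], [-0.0, 0.0, -1.0]]
wrist_force: [1.1, -1.5, 0.8]
width: 19.0
```

Request:
{"fn": "drive_tool", "kwargs": {"steps": [[[0, 0, 0], [-0.08, -0.02, 0], 0.55], [[0, 0, 0], [-0.15, -0.05, 0], 0.55], [[0, 0, 0], [-0.21, -0.1, 0], 0.55], [[0, 0, 0], [-0.27, -0.15, 0], 0.55], [[0, 0, 0], [-0.28, -0.16, 0], 0.55]]}}

```text
clock: 34.15
tool_pos: [438.7, 97.2, 77.3]
orientation: [[0.76, -0.649, 0.001], [-0.649, -0.76, -0.001], [0.001, 0.0, -1.0]]
wrist_force: [1.1, -5.1, 0.1]
width: 19.4
```

Request:
{"fn": "drive_tool", "kwargs": {"steps": [[[0, 0, 0], [0.03, 0, 0], 0.5], [[0, 0, 0], [0.03, 0, 0], 0.1], [[0, 0, 0], [0.03, 0, 0], 0.1], [[0, 0, 0], [0.03, 0, -0.1], 0.1], [[0, 0, 0], [0.03, 0, -0.3], 0.1]]}}

```text
clock: 34.57
tool_pos: [438.4, 94.1, 105.5]
orientation: [[0.759, -0.651, -0.006], [-0.651, -0.759, -0.001], [-0.004, 0.004, -1.0]]
wrist_force: [0.1, -0.6, 1.1]
width: 38.1
```

Request:
{"fn": "drive_tool", "kwargs": {"steps": [[[0, 0, 0], [0, 0, -0.2], 0.1], [[0, 0, 0], [0, 0, -0.4], 0.1], [[0, 0, 0], [0.1, 0.2, -0.5], 0.1], [[0, 0, 0], [0.25, 0.4, -0.5], 0.1], [[0, 0, 0], [0.4, 0.5, -0.5], 0.1]]}}

```text
clock: 34.98
tool_pos: [438.7, 29.5, 159.2]
orientation: [[0.759, -0.651, 0.002], [-0.651, -0.759, -0.0], [0.002, -0.001, -1.0]]
wrist_force: [-0.2, 0.2, -0.7]
width: 38.0
```

```bash
python3 -c "
from h import *
for i in range(3):snap('scene')"; python3 w.py w18; python3 - <<'E'
from h import *
print(rel([452.3,8.7,77]))
E
```

```text
35.1833 [438.8  30.4 157.8] [[0.758, -0.652, 0.0], [-0.652, -0.758, 0.001], [-0.0, -0.001, -1.0]] 38.6 [ 7.00e-01 -7.50e+00  1.24e+02  1.00e-01  6.35e+01  4.14e+01] [-0.6 -0.2  0.1]
[0.24418389 0.07723442 0.80795088]
```

View pics/w18.png

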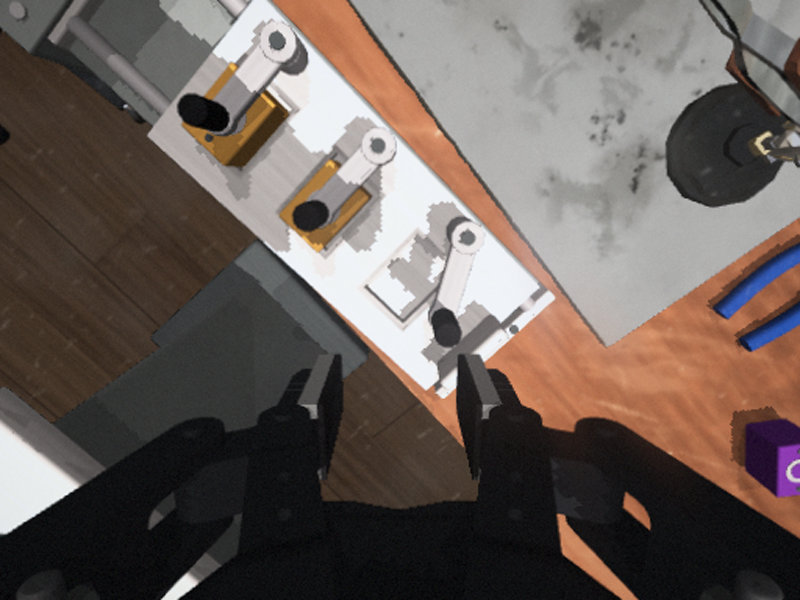

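```bash
python3 - <<'E'
from h import *
s=np.load("w.npy",allow_pickle=True).item()
f=lambda L:np.array(L)*.64-.18
k=onz(s,f([(446,332),(311,215),(197,110)]),98);p=onz(s,f([(466,236),(379,146),(277,40)]),72)
print(k,p)
for i in range(3):
  d=(k-p)[i];print(np.degrees(np.arctan2(-d[1],-d[0]))-4.55)
E
```

```text
[[452.81577875  12.49186158  98.        ]
 [442.36056133  92.88893862  98.        ]
 [436.40237268 153.72206079  98.        ]] [[488.58194478  36.47379623  72.        ]
 [483.87972925  96.70109421  72.        ]
 [478.92347716 159.5578942   72.        ]]
29.292648848759132
0.6960041679166373
3.2647690006402827
```

Request:
{"fn": "drive_tool", "kwargs": {"steps": [[[0, 0, 0], [0.1, 0.03, 0.1], 0.1], [[0, 0, 0], [0.2, 0.06, 0.3], 0.1], [[0, 0, 0], [0.24, 0.08, 0.5], 0.1], [[0, 0, 0], [0.24, 0.08, 0.5], 0.1], [[0, 0, 0], [0.24, 0.08, 0.5], 0.1]]}}

```text
clock: 35.6
tool_pos: [450.1, 9.1, 105.5]
orientation: [[0.759, -0.651, -0.005], [-0.651, -0.759, 0.0], [-0.004, 0.003, -1.0]]
wrist_force: [0.5, 0.6, 0.9]
width: 38.6
```

```bash
python3 -c "
from h import *
for i in range(3):snap('scene')"; python3 w.py w19; python3 - <<'E'
from h import *
print(rel([452.7,11.5,78]))
E
```

```text
35.8 [452.6   9.2 108.3] [[0.76, -0.65, 0.002], [-0.65, -0.76, 0.0], [0.001, -0.001, -1.0]] 38.1 [ -2.   -2.7 125.4   0.   57.2  38.6] [0.  0.3 0.6]
[-0.01488678 -0.01814455  0.30349522]
```

View pics/w19.png

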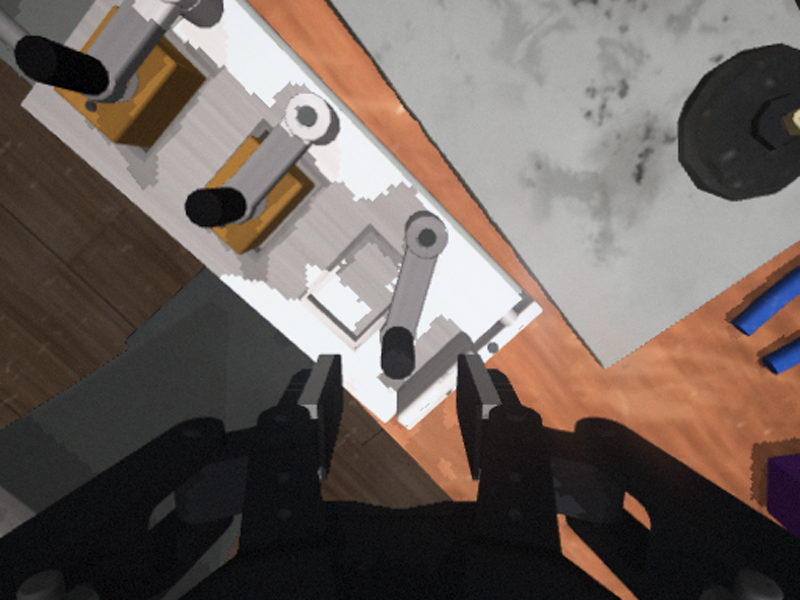

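```bash
python3 - <<'E'
from h import *
s=np.load("w.npy",allow_pickle=True).item()
f=lambda L:np.array(L)*.64-.18
k=onz(s,f([(397,362),(204,208)]),98);p=onz(s,f([(426,237),(308,117)]),72)
print(k,p)
print(onz(s,f([(523,298),(541,308)]),22), onz(s,f([(397,420)]),44))
E
```

```text
[[453.0387038   11.43418556  98.        ]
 [440.55949786  93.51656584  98.        ]] [[488.53751156  35.57982089  72.        ]
 [483.71254398  96.96175842  72.        ]]
[[504.38351427 -28.26693597  22.        ]
 [508.24868222 -38.66896906  22.        ]] [[417.37236743 -29.7489169   44.        ]]
```

Request:
{"fn": "drive_tool", "kwargs": {"steps": [[[0, 0, 0], [-0.01, -0.02, 0.08], 0.1], [[0, 0, 0], [-0.01, -0.02, 0.16], 0.1], [[0, 0, 0], [-0.01, -0.02, 0.24], 0.1], [[0, 0, 0], [-0.01, -0.02, 0.3], 0.3], [[0, 0, 0], [-0.01, -0.02, 0.3], 0.55]]}}

```text
clock: 36.22
tool_pos: [450.5, 11.1, 75.3]
orientation: [[0.759, -0.651, -0.004], [-0.651, -0.759, 0.0], [-0.003, 0.002, -1.0]]
wrist_force: [-0.0, -0.6, 0.3]
width: 20.2
```

Request:
{"fn": "drive_tool", "kwargs": {"steps": [[[0, 0, 0], [0, 0, 0], 0.55], [[0, 0, 0], [0, 0, 0], 0.55], [[0, 0, 0], [0, 0, 0], 0.55], [[0, 0, 0], [0, 0, 0], 0.55], [[0, 0, 0], [0, 0, 0], 0.55]]}}

```text
clock: 36.63
tool_pos: [452.7, 10.9, 77.7]
orientation: [[0.759, -0.651, 0.001], [-0.651, -0.759, -0.0], [0.001, -0.001, -1.0]]
wrist_force: [-0.1, -0.5, 0.5]
width: 18.7
```

Request:
{"fn": "drive_tool", "kwargs": {"steps": [[[0, 0, 0], [-0.05, 0, 0], 0.55], [[0, 0, 0], [-0.1, -0.02, 0], 0.55], [[0, 0, 0], [-0.14, -0.04, 0], 0.55], [[0, 0, 0], [-0.18, -0.07, 0], 0.55], [[0, 0, 0], [-0.21, -0.1, 0], 0.55]]}}

```text
clock: 37.05
tool_pos: [442.4, 32.7, 77.3]
orientation: [[0.759, -0.651, -0.0], [-0.651, -0.759, -0.0], [-0.0, 0.0, -1.0]]
wrist_force: [0.6, -0.6, 0.0]
width: 19.0
```

```bash
python3 -c "
from h import *
for i in range(3):snap('scene')
o=bot.observe();print(o['tool_pos'],o['wrist_force'],o['width'],rel([442.3,34.2,77]))"; python3 w.py w20
```

```text
[442.52993265  32.83960474  77.17299698] [-0.23520657  0.33072808 -0.6921263 ] 19.393345171694165 [-0.01059199 -0.00883993  0.00173573]
37.25 [442.6  32.6  77.2] [[0.76, -0.65, -0.0], [-0.65, -0.76, 0.0], [-0.0, 0.0, -1.0]] 19.2 [  1.   -1.2 127.8   0.   53.4  41.5] [ 0.3  0.1 -0.2]
```

View pics/w20.png

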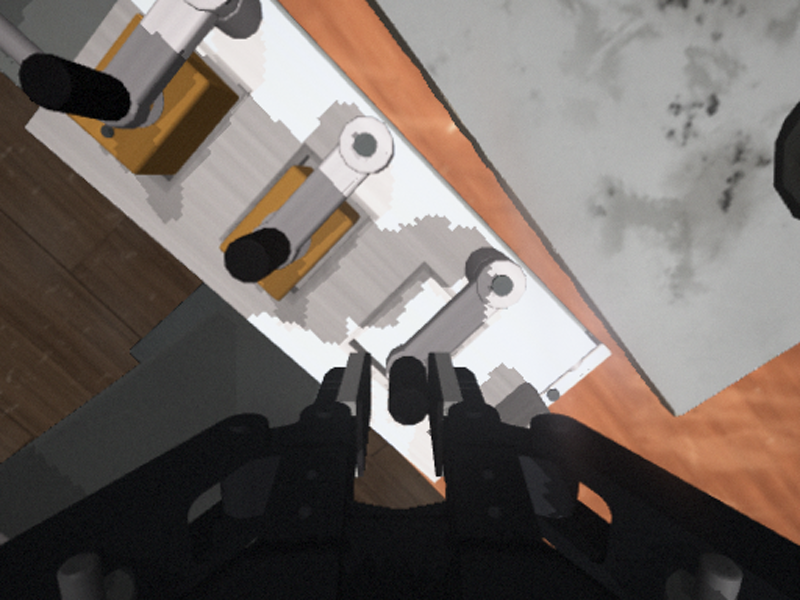

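Request:
{"fn": "drive_tool", "kwargs": {"steps": [[[0, 0, 0], [-0.005, -0.01, 0], 0.55], [[0, 0, 0], [-0.01, -0.01, 0], 0.55], [[0, 0, 0], [-0.015, -0.01, 0], 0.55], [[0, 0, 0], [-0.02, -0.01, 0], 0.55], [[0, 0, 0], [-0.02, -0.01, 0], 0.55]]}}

```text
clock: 37.67
tool_pos: [442.6, 34.0, 77.4]
orientation: [[0.759, -0.651, 0.001], [-0.651, -0.759, -0.0], [0.001, -0.001, -1.0]]
wrist_force: [3.4, -1.2, -2.6]
width: 19.3
```

Request:
{"fn": "drive_tool", "kwargs": {"steps": [[[0, 0, 0], [0.03, 0, 0], 0.5], [[0, 0, 0], [0.03, 0, 0], 0.1], [[0, 0, 0], [0.03, 0, 0], 0.1], [[0, 0, 0], [0.03, 0, -0.1], 0.1], [[0, 0, 0], [0.03, 0, -0.3], 0.1]]}}

```text
clock: 38.08
tool_pos: [441.5, 32.3, 105.5]
orientation: [[0.759, -0.651, -0.006], [-0.651, -0.759, 0.0], [-0.005, 0.004, -1.0]]
wrist_force: [0.6, -0.0, 0.1]
width: 38.3
```

Request:
{"fn": "drive_tool", "kwargs": {"steps": [[[0, 0, 0], [0, 0, -0.2], 0.1], [[0, 0, 0], [0.05, 0.1, -0.4], 0.1], [[0, 0, 0], [0.1, 0.2, -0.6], 0.1], [[0, 0, 0], [0.2, 0.3, -0.8], 0.1], [[0, 0, 0], [0.2, 0.3, -0.8], 0.1]]}}

```text
clock: 38.5
tool_pos: [442.9, -5.1, 192.7]
orientation: [[0.759, -0.652, 0.008], [-0.652, -0.759, -0.002], [0.007, -0.004, -1.0]]
wrist_force: [0.9, 0.6, 0.2]
width: 38.4
```

```bash
python3 -c "
from h import *
for i in range(3):snap('scene')"; python3 w.py w21
```

```text
38.7 [439.1  -3.1 186.6] [[0.759, -0.651, -0.001], [-0.651, -0.759, 0.0], [-0.001, 0.001, -1.0]] 38.7 [ -3.7  -9.2 122.2   0.   67.   36.9] [-0.7 -0.1 -0.1]
```

View pics/w21.png

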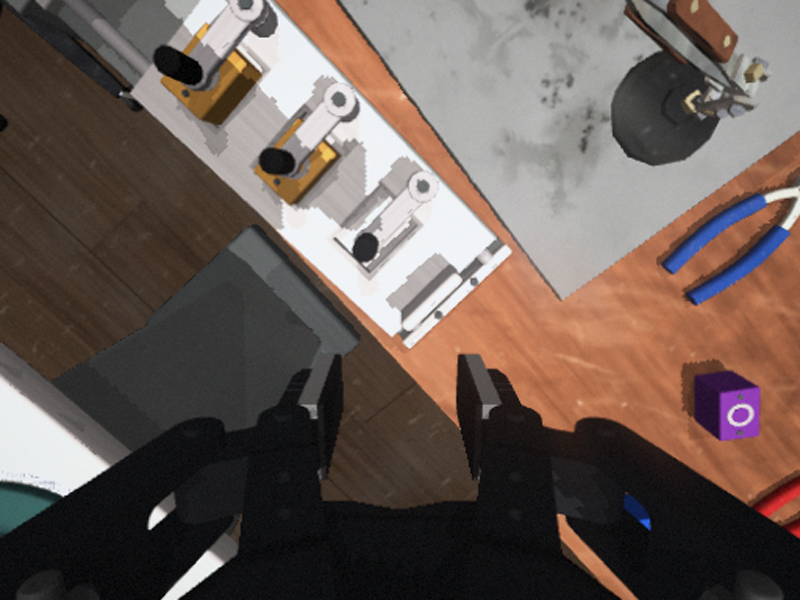

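```bash
python3 - <<'E'
from h import *
s=np.load("w.npy",allow_pickle=True).item()
crop(s,"w21c.png",80,0,345,225,3)
f=lambda L:np.array(L)*.64-.18
k=onz(s,f([(365,249),(275,162),(172,60)]),98);p=onz(s,f([(424,186),(341,99),(245,7)]),72)
print(k,p)
for i in range(3):
  d=(k-p)[i];print(np.degrees(np.arctan2(-d[1],-d[0]))-4.55,np.hypot(*d[:2]))
print(onz(s,f([(403,315),(459,270)]),72))
t=snap("top");crop(t,"t3.png",95,150,395,245,2)
E
```

```text
[[445.9962705   31.20789497  98.        ]
 [441.17687338  91.11196114  98.        ]
 [437.01312294 152.59431336  98.        ]] [[489.40124476  34.15712898  72.        ]
 [484.63125801  95.86765706  72.        ]
 [476.85691384 156.90556747  72.        ]]
-0.6629032662991303 43.50505455211479
1.695657149712937 43.71384434711373
1.6256008764717134 40.07635943016515
[[432.68505736 -14.51165408  72.        ]
 [474.68962914 -14.89461488  72.        ]]
```

View pics/w21c.png

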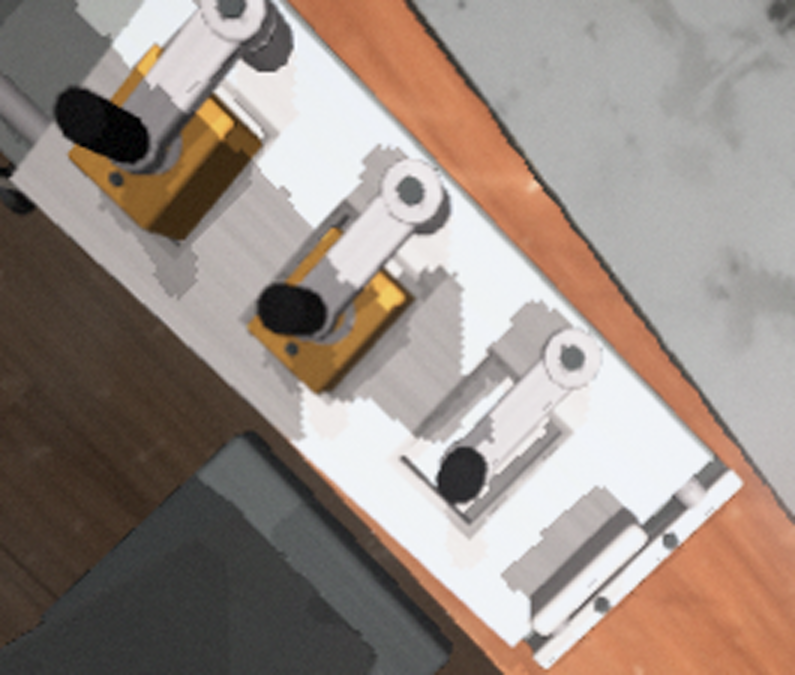

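View pics/t3.png

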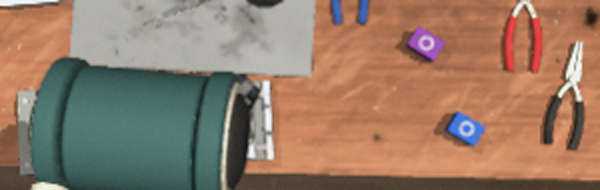

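Request:
{"fn": "drive_tool", "kwargs": {"steps": [[[0, 0, 0.075], [0.1, 0.06, 0], 0.5], [[0, 0, 0.15], [0.2, 0.13, 0], 1], [[0, 0, 0.22], [0.3, 0.19, 0], 1], [[0, 0, 0.3], [0.4, 0.26, 0], 1], [[0, 0, 0.37], [0.5, 0.32, 0], 1]], "grip_force": 40}}

```text
clock: 39.17
tool_pos: [456.0, -60.1, 185.7]
orientation: [[0.272, -0.962, -0.003], [-0.962, -0.272, 0.001], [-0.002, 0.003, -1.0]]
wrist_force: [0.4, -1.0, -0.0]
width: -0.0
```

Request:
{"fn": "drive_tool", "kwargs": {"steps": [[[0, 0, 0.07], [0, 0, 0], 1], [[0, 0, 0.13], [0, 0, 0], 1], [[0, 0, 0.13], [0, 0, 0], 1], [[0, 0, 0.13], [0, 0, 0], 1], [[0, 0, 0.13], [0, 0, 0], 1]]}}

```text
clock: 39.58
tool_pos: [456.5, -59.9, 186.5]
orientation: [[0.08, -0.997, -0.002], [-0.997, -0.08, 0.0], [-0.0, 0.002, -1.0]]
wrist_force: [-0.3, 0.4, -0.6]
width: 0.1
```

```bash
python3 w.py w22; python3 - <<'E'
from h import *
s=np.load("w.npy",allow_pickle=True).item()
print(rel([456,-58,56]));P=cloud(s)
crop(s,"w22c.png",130,100,330,250,4)
E
```

```text
39.6333 [456.6 -59.9 186.7] [[0.079, -0.997, -0.001], [-0.997, -0.079, 0.0], [-0.0, 0.001, -1.0]] 0.3 [-10.6  -6.6 120.    0.   66.7  74.9] [ 0.8 -0.1 -0.4]
[-0.01888793  0.0034057   1.30691384]
```

View pics/w22.png

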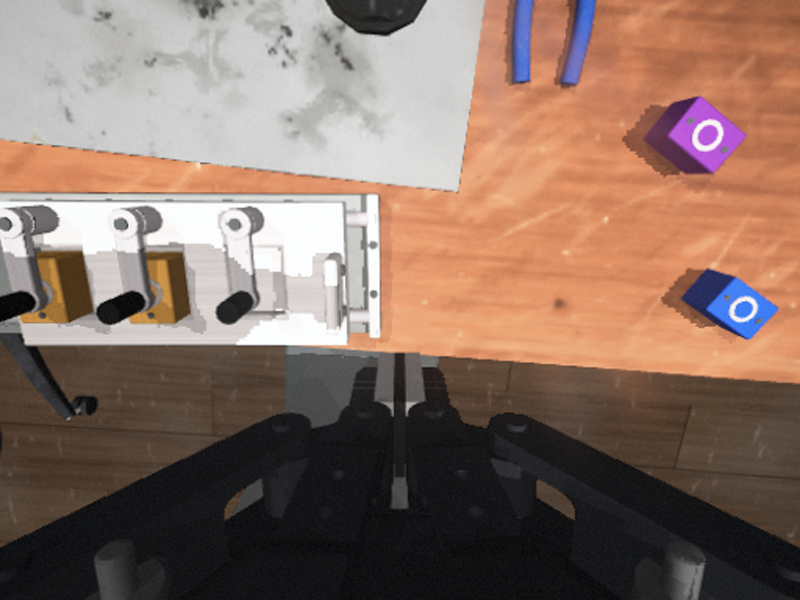

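```bash
python3 - <<'E'
from h import *
s=np.load("w.npy",allow_pickle=True).item();P=cloud(s)
f=lambda L:np.array(L)*.64-.18
print(onz(s,f([(343,255),(345,330),(325,255),(327,330)]),72))
print(onz(s,f([(368,200),(380,335)]),22))
g=P[160:215,200:235].reshape(-1,3);h=g[(g[:,2]>66)&(g[:,2]<78)];print(len(h),h.min(0),h.max(0),np.median(h,0))
E
```

```text
[[476.22137356 -25.76974513  72.        ]
 [431.36527506 -29.0504124   72.        ]
 [475.40421664 -15.6036125   72.        ]
 [430.52281965 -18.41220061  72.        ]]
[[504.74062367 -34.93209039  22.        ]
 [411.6318596  -49.1745846   22.        ]]
439 [427.96993545 -25.45438213  66.06144507] [472.92111209 -14.75204384  73.68505437] [451.70654675 -20.36153873  71.26683676]
```

Request:
{"fn": "drive_tool", "kwargs": {"steps": [[[0, 0, 0], [0.02, 0, 0.2], 1], [[0, 0, 0], [0.02, 0, 0.4], 1], [[0, 0, 0], [0.02, 0, 0.6], 1], [[0, 0, 0], [0.02, 0, 0.8], 1], [[0, 0, 0], [0.02, 0, 1.0], 1]]}}

```text
clock: 40.05
tool_pos: [457.1, -62.1, 86.5]
orientation: [[0.078, -0.997, 0.0], [-0.997, -0.078, -0.0], [0.0, -0.0, -1.0]]
wrist_force: [0.7, 0.3, -0.2]
width: 0.2
```

Request:
{"fn": "drive_tool", "kwargs": {"steps": [[[0, 0, 0], [0, 0, 0.1], 1], [[0, 0, 0], [0, 0, 0.2], 1], [[0, 0, 0], [0, 0, 0.28], 1], [[0, 0, 0], [0, 0, 0.3], 1], [[0, 0, 0], [0, 0, 0.3], 1]]}}

```text
clock: 40.47
tool_pos: [457.1, -62.3, 57.1]
orientation: [[0.077, -0.997, -0.0], [-0.997, -0.077, 0.0], [-0.0, 0.0, -1.0]]
wrist_force: [0.2, 0.1, 0.4]
width: -0.1
```

Request:
{"fn": "drive_tool", "kwargs": {"steps": [[[0, 0, 0], [-0.03, 0, 0], 1], [[0, 0, 0], [-0.06, 0, 0], 1], [[0, 0, 0], [-0.09, 0, 0], 1], [[0, 0, 0], [-0.12, 0, 0], 1], [[0, 0, 0], [-0.15, 0, 0], 1]]}}

```text
clock: 40.88
tool_pos: [456.3, -47.0, 57.8]
orientation: [[0.077, -0.997, 0.001], [-0.997, -0.077, -0.0], [0.0, -0.001, -1.0]]
wrist_force: [0.1, -0.3, 0.1]
width: -0.4
```

Request:
{"fn": "drive_tool", "kwargs": {"steps": [[[0, 0, 0], [-0.015, 0, 0], 1], [[0, 0, 0], [-0.03, 0, 0], 1], [[0, 0, 0], [-0.045, 0, 0], 1], [[0, 0, 0], [-0.06, 0, 0], 1], [[0, 0, 0], [-0.07, 0, 0], 1]]}}

```text
clock: 41.3
tool_pos: [455.4, -40.2, 57.2]
orientation: [[0.077, -0.997, -0.0], [-0.997, -0.077, 0.0], [-0.0, 0.0, -1.0]]
wrist_force: [0.1, 0.1, 0.4]
width: -0.1
```

Now approaching contact, with small steps.

Request:
{"fn": "drive_tool", "kwargs": {"steps": [[[0, 0, 0], [-0.01, 0, 0], 1], [[0, 0, 0], [-0.02, 0, 0], 1], [[0, 0, 0], [-0.03, 0, 0], 1], [[0, 0, 0], [-0.04, 0, 0], 1], [[0, 0, 0], [-0.05, 0, 0], 1]]}}

```text
clock: 41.72
tool_pos: [455.3, -36.9, 57.3]
orientation: [[0.078, -0.997, 0.0], [-0.997, -0.078, -0.003], [0.003, -0.0, -1.0]]
wrist_force: [-0.1, -10.2, -0.6]
width: 0.0
```

Request:
{"fn": "drive_tool", "kwargs": {"steps": [[[0, 0, 0], [-0.01, 0, 0], 1], [[0, 0, 0], [-0.02, 0, 0], 1], [[0, 0, 0], [-0.03, 0, 0], 1], [[0, 0, 0], [-0.04, 0, 0], 1], [[0, 0, 0], [-0.05, 0, 0], 1]]}}

```text
clock: 42.13
tool_pos: [454.8, -31.7, 57.3]
orientation: [[0.077, -0.997, 0.0], [-0.997, -0.077, -0.002], [0.002, 0.0, -1.0]]
wrist_force: [-0.2, -3.7, -0.6]
width: -0.1
```

Request:
{"fn": "drive_tool", "kwargs": {"steps": [[[0, 0, 0], [-0.01, 0, 0], 1], [[0, 0, 0], [-0.02, 0, 0], 1], [[0, 0, 0], [-0.03, 0, 0], 1], [[0, 0, 0], [-0.04, 0, 0], 1], [[0, 0, 0], [-0.05, 0, 0], 1]]}}

```text
clock: 42.55
tool_pos: [454.3, -25.4, 57.3]
orientation: [[0.077, -0.997, -0.0], [-0.997, -0.077, -0.0], [0.0, 0.0, -1.0]]
wrist_force: [-0.4, -3.2, 0.2]
width: 0.1
```

Request:
{"fn": "drive_tool", "kwargs": {"steps": [[[0, 0, 0], [-0.01, 0, 0], 1], [[0, 0, 0], [-0.02, 0, 0], 1], [[0, 0, 0], [-0.03, 0, 0], 1], [[0, 0, 0], [-0.04, 0, 0], 1], [[0, 0, 0], [-0.05, 0, 0], 1]]}}

```text
clock: 42.97
tool_pos: [453.9, -20.3, 57.3]
orientation: [[0.077, -0.997, -0.0], [-0.997, -0.077, 0.0], [-0.0, 0.0, -1.0]]
wrist_force: [-0.5, -4.0, 0.5]
width: 0.2
```

Request:
{"fn": "drive_tool", "kwargs": {"steps": [[[0, 0, 0], [-0.02, 0, 0], 1], [[0, 0, 0], [-0.04, 0, 0], 1], [[0, 0, 0], [-0.06, 0, 0], 1], [[0, 0, 0], [-0.08, 0, 0], 1], [[0, 0, 0], [-0.1, 0, 0], 1]]}}

```text
clock: 43.38
tool_pos: [453.1, -10.3, 57.3]
orientation: [[0.077, -0.997, -0.0], [-0.997, -0.077, -0.0], [0.0, 0.0, -1.0]]
wrist_force: [-0.8, -4.1, 0.2]
width: -0.1
```

Request:
{"fn": "drive_tool", "kwargs": {"steps": [[[0, 0, 0], [-0.02, 0, 0], 1], [[0, 0, 0], [-0.04, 0, 0], 1], [[0, 0, 0], [-0.06, 0, 0], 1], [[0, 0, 0], [-0.08, 0, 0], 1], [[0, 0, 0], [-0.1, 0, 0], 1]]}}

```text
clock: 43.8
tool_pos: [452.3, -0.3, 57.2]
orientation: [[0.077, -0.997, -0.0], [-0.997, -0.077, -0.0], [-0.0, 0.0, -1.0]]
wrist_force: [-0.7, -5.1, 0.2]
width: -0.2
```

Request:
{"fn": "drive_tool", "kwargs": {"steps": [[[0, 0, 0], [-0.02, 0, 0], 1], [[0, 0, 0], [-0.04, 0, 0], 1], [[0, 0, 0], [-0.06, 0, 0], 1], [[0, 0, 0], [-0.08, 0, 0], 1], [[0, 0, 0], [-0.1, 0, 0], 1]]}}

```text
clock: 44.22
tool_pos: [451.5, 9.7, 57.2]
orientation: [[0.077, -0.997, -0.0], [-0.997, -0.077, -0.0], [-0.0, 0.0, -1.0]]
wrist_force: [-1.3, -5.2, 0.5]
width: 0.2
```

Request:
{"fn": "drive_tool", "kwargs": {"steps": [[[0, 0, 0], [-0.01, 0, 0], 1], [[0, 0, 0], [-0.02, 0, 0], 1], [[0, 0, 0], [-0.03, 0, 0], 1], [[0, 0, 0], [-0.04, 0, 0], 1], [[0, 0, 0], [-0.05, 0, 0], 1]]}}

```text
clock: 44.63
tool_pos: [451.1, 14.5, 57.2]
orientation: [[0.077, -0.997, -0.0], [-0.997, -0.077, 0.0], [-0.0, 0.0, -1.0]]
wrist_force: [-1.5, -3.6, 0.0]
width: 0.0
```

Request:
{"fn": "drive_tool", "kwargs": {"steps": [[[0, 0, 0], [-0.01, 0, 0], 1], [[0, 0, 0], [-0.02, 0, 0], 1], [[0, 0, 0], [-0.03, 0, 0], 1], [[0, 0, 0], [-0.04, 0, 0], 1], [[0, 0, 0], [-0.05, 0, 0], 1]]}}

```text
clock: 45.05
tool_pos: [450.7, 19.5, 57.2]
orientation: [[0.077, -0.997, -0.0], [-0.997, -0.077, -0.0], [-0.0, 0.0, -1.0]]
wrist_force: [-2.2, -3.4, 1.5]
width: 0.2
```

Request:
{"fn": "drive_tool", "kwargs": {"steps": [[[0, 0, 0], [-0.01, 0, 0], 1], [[0, 0, 0], [-0.02, 0, 0], 1], [[0, 0, 0], [-0.03, 0, 0], 1], [[0, 0, 0], [-0.04, 0, 0], 1], [[0, 0, 0], [-0.05, 0, 0], 1]]}}

```text
clock: 45.47
tool_pos: [450.4, 24.5, 57.2]
orientation: [[0.077, -0.997, -0.0], [-0.997, -0.077, -0.0], [0.0, 0.0, -1.0]]
wrist_force: [-2.1, -3.8, 1.0]
width: -0.1
```

Request:
{"fn": "drive_tool", "kwargs": {"steps": [[[0, 0, 0], [-0.01, 0, 0], 1], [[0, 0, 0], [-0.02, 0, 0], 1], [[0, 0, 0], [-0.03, 0, 0], 1], [[0, 0, 0], [-0.04, 0, 0], 1], [[0, 0, 0], [-0.05, 0, 0], 1]]}}

```text
clock: 45.88
tool_pos: [450.0, 29.5, 57.2]
orientation: [[0.077, -0.997, -0.0], [-0.997, -0.077, -0.0], [-0.0, 0.0, -1.0]]
wrist_force: [-2.0, -4.1, 1.0]
width: -0.3
```

Request:
{"fn": "drive_tool", "kwargs": {"steps": [[[0, 0, 0], [-0.01, 0, 0], 1], [[0, 0, 0], [-0.02, 0, 0], 1], [[0, 0, 0], [-0.03, 0, 0], 1], [[0, 0, 0], [-0.04, 0, 0], 1], [[0, 0, 0], [-0.05, 0, 0], 1]]}}

```text
clock: 46.3
tool_pos: [449.9, 31.9, 57.3]
orientation: [[0.079, -0.997, 0.0], [-0.997, -0.079, -0.005], [0.005, 0.0, -1.0]]
wrist_force: [-1.5, -19.3, 0.4]
width: -0.2
```

Request:
{"fn": "drive_tool", "kwargs": {"steps": [[[0, 0, 0], [-0.01, 0, 0], 1], [[0, 0, 0], [-0.02, 0, 0], 1], [[0, 0, 0], [-0.03, 0, 0], 1], [[0, 0, 0], [-0.04, 0, 0], 1], [[0, 0, 0], [-0.05, 0, 0], 1]]}}

```text
clock: 46.72
tool_pos: [450.0, 32.3, 57.5]
orientation: [[0.082, -0.997, 0.001], [-0.996, -0.082, -0.014], [0.014, 0.0, -1.0]]
wrist_force: [-1.0, -39.9, 0.4]
width: -0.0
```

Request:
{"fn": "drive_tool", "kwargs": {"steps": [[[0, 0, 0], [0.03, 0, 0], 1], [[0, 0, 0], [0.07, 0, 0], 1], [[0, 0, 0], [0.12, 0, 0], 1], [[0, 0, 0], [0.2, 0, 0], 1], [[0, 0, 0], [0.35, 0, 0], 1]]}}

```text
clock: 47.13
tool_pos: [452.9, 5.2, 57.7]
orientation: [[0.078, -0.997, 0.002], [-0.997, -0.078, 0.001], [-0.001, -0.002, -1.0]]
wrist_force: [-0.5, -0.0, 0.2]
width: 0.0
```

Request:
{"fn": "drive_tool", "kwargs": {"steps": [[[0, 0, 0], [0.1, 0, -0.2], 1], [[0, 0, 0], [0.2, 0, -0.4], 1], [[0, 0, 0], [0.3, 0, -0.6], 1], [[0, 0, 0], [0.4, 0, -0.8], 1], [[0, 0, 0], [0.4, 0, -1.0], 1]]}}

```text
clock: 47.55
tool_pos: [456.0, -36.4, 158.7]
orientation: [[0.076, -0.997, 0.002], [-0.997, -0.076, 0.0], [0.0, -0.002, -1.0]]
wrist_force: [1.0, -0.1, -0.4]
width: -0.3
```

Request:
{"fn": "drive_tool", "kwargs": {"steps": [[[0, 0, 0], [-0.1, 0, -0.2], 1], [[0, 0, 0], [-0.2, 0, -0.4], 1], [[0, 0, 0], [-0.3, 0, -0.4], 1], [[0, 0, 0], [-0.3, 0, -0.4], 1], [[0, 0, 0], [-0.3, 0, -0.4], 1]]}}

```text
clock: 47.97
tool_pos: [452.6, -5.0, 196.7]
orientation: [[0.078, -0.997, -0.0], [-0.997, -0.078, 0.0], [-0.0, 0.0, -1.0]]
wrist_force: [0.4, 0.3, 0.1]
width: -0.0
```

```bash
python3 -c "
from h import *
for i in range(3):snap('scene')"; python3 w.py w23
```

```text
48.1667 [452.   -5.6 195.9] [[0.077, -0.997, -0.002], [-0.997, -0.077, 0.0], [-0.0, 0.002, -1.0]] 0.2 [ -3.9  -8.  120.2  -0.   67.9  81.7] [-0.3 -0.9 -0.1]
```

View pics/w23.png

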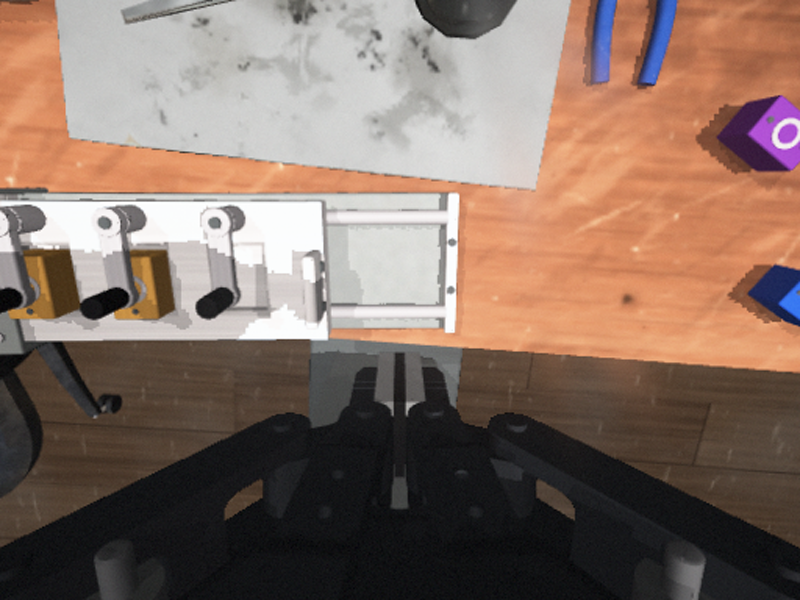

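```bash
python3 - <<'E'
from h import *
s=np.load("w.npy",allow_pickle=True).item()
f=lambda L:np.array(L)*.64-.18
k=onz(s,f([(210,304),(94,304)]),98);p=onz(s,f([(218,222),(104,222)]),72)
print(k,p)
for i in range(2):
  d=(k-p)[i];print(np.degrees(np.arctan2(-d[1],-d[0]))-4.55,np.hypot(*d[:2]))
print("moved",np.hypot(*(p[0]-[488.5,32.5,72])[:2]))
print(onz(s,f([(326,201),(329,338)]),44))
t=snap("top");crop(t,"t4.png",60,100,400,245,2)
for i,st,ce,m in blobs(t,(15,90,100),(32,255,255),40):
  if st[1]>150: print(st,ce)
E
```

```text
[[442.17622331  97.46916258  98.        ]
 [437.44541551 159.25994022  98.        ]] [[483.48085114 101.77617275  72.        ]
 [478.25951865 165.98691914  72.        ]]
1.4029623753075589 41.52857589794959
4.809342761735221 41.364758681979225
moved 69.45775670717255
[[498.21826901  44.71030318  44.        ]
 [406.75077499  39.60197326  44.        ]]
```

View pics/t4.png

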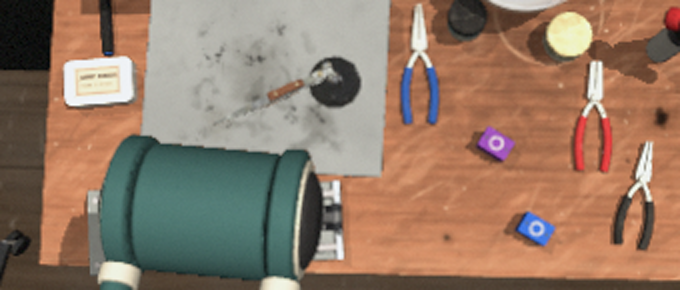

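Before handing in, I'll check that it was the hidden stop and not a block touching the cover, by looking at the far end.

Request:
{"fn": "drive_tool", "kwargs": {"steps": [[[0, 0, 0], [-0.2, 0, -0.1], 1], [[0, 0, 0], [-0.4, 0, -0.2], 1], [[0, 0, 0], [-0.6, 0, -0.2], 1], [[0, 0, 0], [-0.8, 0, -0.2], 1], [[0, 0, 0], [-1.0, 0, -0.2], 1]]}}

```text
clock: 48.63
tool_pos: [445.0, 94.7, 216.9]
orientation: [[0.076, -0.997, -0.0], [-0.997, -0.076, -0.0], [0.0, 0.0, -1.0]]
wrist_force: [-0.5, -0.5, 0.2]
width: 0.3
```

Request:
{"fn": "drive_tool", "kwargs": {"steps": [[[0, 0, 0], [-0.2, 0, 0], 1], [[0, 0, 0], [-0.4, 0, 0], 1], [[0, 0, 0], [-0.6, 0, 0], 1], [[0, 0, 0], [-0.8, 0, 0], 1], [[0, 0, 0], [-1.0, 0, 0], 1]]}}

```text
clock: 49.05
tool_pos: [437.2, 194.5, 216.6]
orientation: [[0.076, -0.997, -0.001], [-0.997, -0.076, -0.0], [0.0, 0.001, -1.0]]
wrist_force: [0.7, 0.1, -0.1]
width: 0.0
```

```bash
python3 -c "
from h import *
for i in range(4):snap('scene')"; python3 w.py w24;python3 -c "
from h import *
s=np.load('w.npy',allow_pickle=True).item();crop(s,'w24c.png',150,100,350,230,4)"
```

```text
49.3 [437.3 193.3 216.7] [[0.077, -0.997, -0.001], [-0.997, -0.077, -0.001], [0.001, 0.001, -1.0]] 0.1 [ 20.9  -5.9 116.1  -0.   69.9 106.5] [ 1.5 -0.5  0.7]
```

View pics/w24.png

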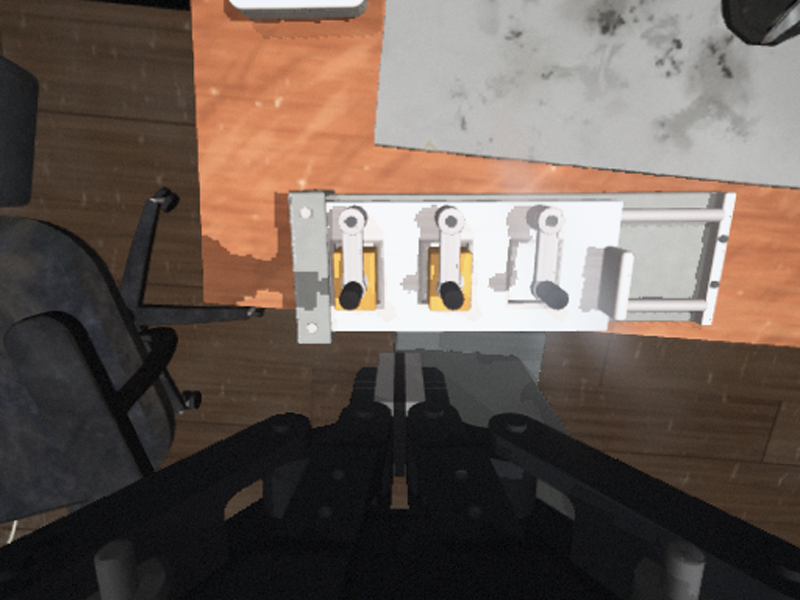

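View pics/w24c.png

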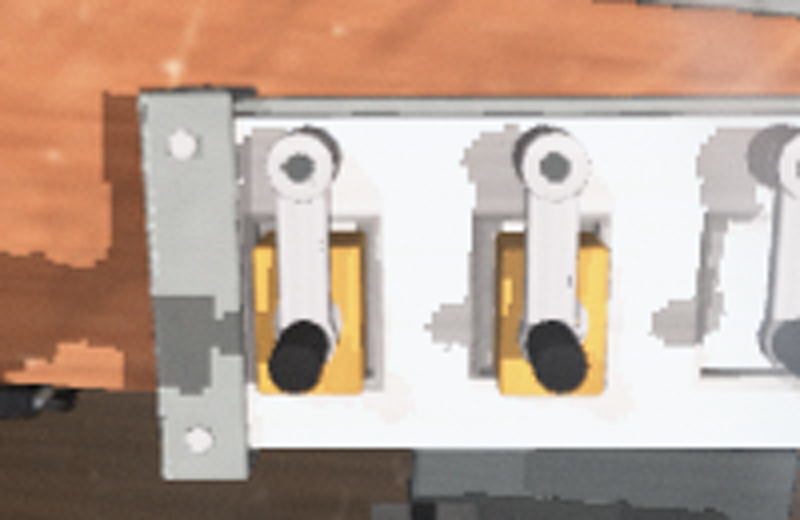

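```bash
python3 - <<'E'
from h import *
s=np.load("w.npy",allow_pickle=True).item()
f=lambda L:np.array(L)/4+[150,100]-0.4
c=onz(s,f([(236,110),(248,470)]),52);b=onz(s,f([(252,248),(258,392),(366,236),(608,236),(497,236)]),62);p=onz(s,f([(301,166),(555,166)]),72);k=onz(s,f([(294,365),(560,365)]),98)
by=np.array([-.0793,.9968,0]);
print("cover",c@by,"block",b@by,"piv",p,p@by, "init piv3/2",np.array([[479,155.8,72],[483.7,94,72]])@by)
for i in range(2):
  d=(k-p)[i];print(np.degrees(np.arctan2(-d[1],-d[0]))-4.55,np.hypot(*d[:2]))
E
```

```text
cover [206.47718592 207.51022192] block [202.40593821 202.38670746 173.20498792 111.44994248 139.76509174] piv [[473.43686357 226.50406718  72.        ]
 [478.21117585 165.05940464  72.        ]] [188.23571088 126.6090683 ] init piv3/2 [117.31674  55.34179]
-0.42785478214170514 42.93551318082437
-0.6221059749902924 42.94569948143931
```

```bash
python3 -c "
from rig import bot
print(bot.finish_job())"
```

```text
the job is handed in; nothing more can be done
None
```

The job is handed in at about 49 s of the 210 s, with every step done. No verdict was reported.

- **Blocks:** I found two brass blocks, with no third in any view. One is seated in pocket 3 and one in pocket 2; both sit low and square in the last close picture. Pocket 1 is empty.
- **Levers:** All three are shut. The last camera readings gave lever 1 about 1°, and levers 2 and 3 under 1°. An earlier view from farther away had read lever 2 at 5°, still under the 8.6° limit.
- **Push:** The catch let go at about 10 N. I then took the carriage at about 10 to 25 mm/s until the force climbed from 4 to 40 N within about 3 mm. I backed off, and nothing was touching at the end.
- **Pliers:** The red and black pliers look unmoved in the top view.

**Less certain:**
- **Carriage position:** Shutting levers 3 and 2 nudged the carriage about 3 mm forward, still behind the catch. The cameras gave a total travel of 68 to 71 mm. With a start of at most 9 mm, that puts the carriage at 77 to 80 mm at best. The 0.0765 m limit is therefore met only if the start was near 9 mm.
- **End stop:** What speaks for the carriage being at the real stop is the hard stop I felt. The block also has a measured gap of about 5 mm to the cover, so it was not the block that stopped it.

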